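# Find the key that turns the box's cam lock

## Task

One of the two wide-tipped keys in the rack works the cam lock on the grey steel box, but nobody knows which (the third, with the narrow tip, belongs to another box): push a key straight down into the keyway until its shoulder rests on the lock, turn it counter-clockwise (seen from above), and if it is blocked stand it back in the rack, fully home, before trying the other. With the key that does turn, swing the latch all the way to its stop, then draw that key out and lay it flat in the tray, leaving the latch open and the other two keys standing in the rack. Move the latch only with a key fully in the lock, and leave the other loose tools and parts where they are.

Things in the scene. Friction and masses are not known exactly. Their poses are not given: they have to be found in the camera images.
- lock_box: Fixed grey steel box, 150 x 130 mm (x, y), 52 mm high, origin at the centre of its underside, z up. On top a dark round rotor, 96 mm across, with the keyway; a bright tongue (the latch) on it points along the box's +y at first, under a staple that is 56 mm from the middle and reaches 69 mm above the bench.
- keyway (a point): Middle of the keyway at the rotor's top face, 56 mm above the bench; axes of the lock box (fixed). The slot, 73 x 10 mm, goes through the rotor, at first along the box's x. All keys enter, either way round, until the shoulder rests on the rotor: tip 35 mm below this point, key centre 17 mm above. A hidden ward stops all keys but one (key a or b, by chance) within 0.4 rad.
- latch (a joint): Turn of rotor and latch in rad about the vertical, counter-clockwise from above: 0 locked, 1.35 at its stop (open). Light friction (0.06 N m); it stays where it is left. The key has up to 0.15 rad of play in the slot.
- key_rack: Fixed wooden rack, 94 x 164 mm (x, y) and 38 mm high, origin at the centre of its underside, z up. Three slots, each 75 x 9 mm, long along the rack's x, at y = -50, 0 and +50 mm; slot floor 8 mm above the bench, so 30 mm deep. A key fully home stands on the slot floor, centre point 60 mm above the bench. Any slot may be used.
- key_a_mid (a point): Centre (half-way up) of flat steel key a, 104 mm tall, standing blade down. z runs from blade tip to bow, x along its 80 mm width, y through its thickness; a half turn about z changes nothing. The tip is 52 mm below. Grip the flat bow, 44 mm wide, 10 mm thick, 58 to 86 mm above the tip. Notches in the tip, 20 mm deep, 11 to 19 mm either side of the middle.
- key_b_mid (a point): Centre (half-way up) of flat steel key b, 104 mm tall, standing blade down. z runs from blade tip to bow, x along its 80 mm width, y through its thickness; a half turn about z changes nothing. The tip is 52 mm below. Grip the flat bow, 44 mm wide, 10 mm thick, 58 to 86 mm above the tip. Notches in the tip, 20 mm deep, 19 to 28 mm either side of the middle.
- key_c_mid (a point): Centre (half-way up) of flat steel key c, 104 mm tall, standing blade down. z runs from blade tip to bow, x along its 80 mm width, y through its thickness; a half turn about z changes nothing. The tip is 52 mm below. Grip the flat bow, 44 mm wide, 10 mm thick, 58 to 86 mm above the tip. Outer 9 mm of the blade cut away on both sides, 20 mm up: a narrow tip, 52 mm wide.
- key_a: Key a again: origin at the middle of the blade tip, axes as its centre point. From the tip up: blade 70 mm wide, 6 mm thick, 35 mm long, its leading corners bevelled by 6 mm, its last 5 mm 3 mm thick; shoulder bar 80 x 12 x 6 mm; stem 24 mm wide and 8 mm thick to 58 mm; bow to 86 mm; wire loop to 104 mm. Mass about 0.12 kg, varying.
- key_b: Key b again: origin at the middle of the blade tip, axes as its centre point. From the tip up: blade 70 mm wide, 6 mm thick, 35 mm long, its leading corners bevelled by 6 mm, its last 5 mm 3 mm thick; shoulder bar 80 x 12 x 6 mm; stem 24 mm wide and 8 mm thick to 58 mm; bow to 86 mm; wire loop to 104 mm. Mass about 0.12 kg, varying.
- key_c: Key c again: origin at the middle of the blade tip, axes as its centre point. From the tip up: blade 70 mm wide, 6 mm thick, 35 mm long, its leading corners bevelled by 6 mm, its last 5 mm 3 mm thick; shoulder bar 80 x 12 x 6 mm; stem 24 mm wide and 8 mm thick to 58 mm; bow to 86 mm; wire loop to 104 mm. Mass about 0.12 kg, varying.
- tray: Fixed shallow aluminium tray, 220 x 140 mm (x, y) outside, walls 4 mm thick and 18 mm high, floor about 4 mm above the bench; origin at the centre of its underside, z up.
- tin: Loose round steel tin, 67 mm in diameter and 58 mm high, standing near the lock box; origin at the centre of its underside. To be left alone.
- punch: Loose black centre punch, 112 x 12 x 12 mm, lying beside the rack along its y; origin at the centre of its underside. To be left alone.
- hexkey: Loose black L-shaped hex key, 124 x 44 x 9 mm, lying at the far end of the tray; origin at the centre of its underside. To be left alone.
- block: Loose aluminium block, 38 x 52 x 22 mm, at the near end of the tray; origin at the centre of its underside. To be left alone.
- shim: Loose steel shim plate, 22 x 60 x 9 mm, past the rack's -y end; origin at the centre of its underside. To be left alone.
Things that resemble listed ones, but are neither listed nor needed, are in the scene too. What is shaped like the key_b but yellow is not meant.

How it is judged:
On the way:
1. a key, fully down in the keyway, has turned the latch to its stop, while the other two keys stand in the rack (value of joint latch above 1.15 rad and (((horizontal distance between key_a_mid and keyway below 0.01 m and z of key_a_mid in the frame of keyway between 0 and 0.024 m and angle between key_a_mid's own z axis and vertical below 0.2 rad) and (x of key_b_mid in the frame of key_rack between -0.02 and 0.02 m and y of key_b_mid in the frame of key_rack between -0.07 and 0.07 m and z of key_b_mid in the frame of key_rack between 0.05 and 0.067 m and angle between key_b_mid's own z axis and vertical below 0.25 rad) and (x of key_c_mid in the frame of key_rack between -0.02 and 0.02 m and y of key_c_mid in the frame of key_rack between -0.07 and 0.07 m and z of key_c_mid in the frame of key_rack between 0.05 and 0.067 m and angle between key_c_mid's own z axis and vertical below 0.25 rad)) or ((horizontal distance between key_b_mid and keyway below 0.01 m and z of key_b_mid in the frame of keyway between 0 and 0.024 m and angle between key_b_mid's own z axis and vertical below 0.2 rad) and (x of key_a_mid in the frame of key_rack between -0.02 and 0.02 m and y of key_a_mid in the frame of key_rack between -0.07 and 0.07 m and z of key_a_mid in the frame of key_rack between 0.05 and 0.067 m and angle between key_a_mid's own z axis and vertical below 0.25 rad) and (x of key_c_mid in the frame of key_rack between -0.02 and 0.02 m and y of key_c_mid in the frame of key_rack between -0.07 and 0.07 m and z of key_c_mid in the frame of key_rack between 0.05 and 0.067 m and angle between key_c_mid's own z axis and vertical below 0.25 rad)) or ((horizontal distance between key_c_mid and keyway below 0.01 m and z of key_c_mid in the frame of keyway between 0 and 0.024 m and angle between key_c_mid's own z axis and vertical below 0.2 rad) and (x of key_a_mid in the frame of key_rack between -0.02 and 0.02 m and y of key_a_mid in the frame of key_rack between -0.07 and 0.07 m and z of key_a_mid in the frame of key_rack between 0.05 and 0.067 m and angle between key_a_mid's own z axis and vertical below 0.25 rad) and (x of key_b_mid in the frame of key_rack between -0.02 and 0.02 m and y of key_b_mid in the frame of key_rack between -0.07 and 0.07 m and z of key_b_mid in the frame of key_rack between 0.05 and 0.067 m and angle between key_b_mid's own z axis and vertical below 0.25 rad)))), for 0.1 s.
At the end, for the whole second after the job is handed in: The latch is open (turned more than 1.15 rad), the key that turned it lies flat in the tray (within about 9 degrees of level, its middle over the tray floor), and the other two keys stand fully home in slots of the rack (within 7 mm of the slot floor, tilted less than 14 degrees); all keys at rest (value of joint latch above 1.15 rad and (((x of key_a_mid in the frame of tray between -0.085 and 0.085 m and y of key_a_mid in the frame of tray between -0.055 and 0.055 m and z of key_a_mid in the frame of tray between 0 and 0.022 m and angle between key_a_mid's own z axis and vertical between 1.42 and 1.72 rad) and (x of key_b_mid in the frame of key_rack between -0.02 and 0.02 m and y of key_b_mid in the frame of key_rack between -0.07 and 0.07 m and z of key_b_mid in the frame of key_rack between 0.05 and 0.067 m and angle between key_b_mid's own z axis and vertical below 0.25 rad) and (x of key_c_mid in the frame of key_rack between -0.02 and 0.02 m and y of key_c_mid in the frame of key_rack between -0.07 and 0.07 m and z of key_c_mid in the frame of key_rack between 0.05 and 0.067 m and angle between key_c_mid's own z axis and vertical below 0.25 rad)) or ((x of key_b_mid in the frame of tray between -0.085 and 0.085 m and y of key_b_mid in the frame of tray between -0.055 and 0.055 m and z of key_b_mid in the frame of tray between 0 and 0.022 m and angle between key_b_mid's own z axis and vertical between 1.42 and 1.72 rad) and (x of key_a_mid in the frame of key_rack between -0.02 and 0.02 m and y of key_a_mid in the frame of key_rack between -0.07 and 0.07 m and z of key_a_mid in the frame of key_rack between 0.05 and 0.067 m and angle between key_a_mid's own z axis and vertical below 0.25 rad) and (x of key_c_mid in the frame of key_rack between -0.02 and 0.02 m and y of key_c_mid in the frame of key_rack between -0.07 and 0.07 m and z of key_c_mid in the frame of key_rack between 0.05 and 0.067 m and angle between key_c_mid's own z axis and vertical below 0.25 rad)) or ((x of key_c_mid in the frame of tray between -0.085 and 0.085 m and y of key_c_mid in the frame of tray between -0.055 and 0.055 m and z of key_c_mid in the frame of tray between 0 and 0.022 m and angle between key_c_mid's own z axis and vertical between 1.42 and 1.72 rad) and (x of key_a_mid in the frame of key_rack between -0.02 and 0.02 m and y of key_a_mid in the frame of key_rack between -0.07 and 0.07 m and z of key_a_mid in the frame of key_rack between 0.05 and 0.067 m and angle between key_a_mid's own z axis and vertical below 0.25 rad) and (x of key_b_mid in the frame of key_rack between -0.02 and 0.02 m and y of key_b_mid in the frame of key_rack between -0.07 and 0.07 m and z of key_b_mid in the frame of key_rack between 0.05 and 0.067 m and angle between key_b_mid's own z axis and vertical below 0.25 rad))) and linear speed of each of key_a, key_b, key_c below 0.02 m/s); the robot touches nothing.
It fails at once if the latch is moved with no key fully in the lock (shoulder within 7 mm of the rotor) (value of joint latch between 0.5 and 1.1 rad and not (horizontal distance between key_a_mid and keyway below 0.01 m and z of key_a_mid in the frame of keyway between 0 and 0.024 m and angle between key_a_mid's own z axis and vertical below 0.2 rad) and not (horizontal distance between key_b_mid and keyway below 0.01 m and z of key_b_mid in the frame of keyway between 0 and 0.024 m and angle between key_b_mid's own z axis and vertical below 0.2 rad) and not (horizontal distance between key_c_mid and keyway below 0.01 m and z of key_c_mid in the frame of keyway between 0 and 0.024 m and angle between key_c_mid's own z axis and vertical below 0.2 rad)).
It fails at once if the tin, punch, hex key, block or shim plate is moved by more than 30 mm (distance of any of tin, punch, hexkey, block, shim from where it was at the start of the episode above 0.03 m).
It also fails if it takes over 72 s, if anything falls off the work surface, if the arm or the gripper's body presses on something with over 40 N, if the wrist force passes 120 N, or if a joint passes its speed limit or range.

## Robot

A 6-joint arm with a two-finger parallel gripper is mounted at the origin on a cart in front of the work surface, level with it; the furniture and walls round the work are solid. World frame = base frame: x ahead of the robot, y to its left, z up, the work surface at z = 0. Lengths are in m, angles in rad, forces in N, time in s.
With the tool pointing down it reaches from about 0.375 to 0.9 m from the base axis. Payload 3.1 kg.
Tool frame: the origin (TCP) lies between the finger pads; the fingertips stand 25 mm ahead of it and the grasp point (between the pads) lies 6 mm ahead of it; x points along the fingers, y is the direction in which the jaws open and shut, and the axes are right-handed (so a half turn about x gives the same grasp; the last joint's range is limited). The gripper opens to 85 mm and grips with 20 to 120 N. Pads are 22 mm wide; open, the fingers measure 114 mm over their backs; the gripper's body (76 mm by 85 mm) begins 54 mm behind the grasp point. The pads swing forward as they close: fully open they stand 13 mm farther back than shut.
Start: joints at [1.056, 0.527, 1.433, -0, 1.181, -0.178], TCP at [0.206, 0.59, 0.256] pointing down, gripper open.
Joint ranges: [-3.08, 3.08], [-0.75, 2.2], [0.22, 2.44], [-1.43, 4.57], [0, 2.65], [-2.85, 2.85]. Speed limits (rad/s): [2.79, 2.79, 3.14, 3.14, 3.14, 3.14].

## Interface

Orientations are given as a unit quaternion [x, y, z, w].
In Python, from station import manip, viewer, workorder gives the robot as it stands.
- The arm moves only by the shell command python3 -m crank 'ROWS' [FORCE]. ROWS is JSON, one flat list of numbers, 5 for each row, row after row: the opening, from 0 (shut) to 1 (fully open), then the shift along the world's x, y, z in mm, then the turn about the world's z in rad. A call has 1 to 10 rows; each row is the pose to reach, as a shift and turn from the pose commanded when the call began; what a row does not reach only later rows make up. A row lasts 1/8 s, in which the tool goes at most 62.5 mm and 10.7 degrees, less where a joint would pass 70% of its speed; a pose out of reach is approached as far as the arm can. A call with a gripper value outside its range is refused whole. The fingers move at their own pace and stop on an object; FORCE is the grip in N (left out, the last holds). Time passes only in rows, so rows that repeat a pose let the fingers close. It gives the time, the measured TCP pose, the force and the opening at its end, in the units of the state.
- manip.sense(): the state, without advancing time (a new reading comes with each control period).
- viewer.snapshot(name): name is "scene" or "top" or "wrist"; returns a dict with "img" (480x640x3 uint8, red, green, blue), "range_z" (480x640 float32, m along the optical axis (not along the pixel's ray), 0 where there is no reading), "fx", "fy", "cx", "cy" (pixels), "origin" and "attitude" of the camera in the world. Camera axes: x right, y down, z forward; pixel columns grow to the right and rows downward; lengths in m; the calibration is good to about 2 mm. A picture is of the moment at which its call begins.
- workorder.sign_off(): hands the job in, once; it reports no verdict.
The state is a dict: "t": time; "q": joint angles; "qd": joint speeds; "tau": joint torques, N m; "tcp_pos": TCP position; "tool_rot": TCP orientation; "force": force on the tool from outside, world axes, zero at the start; "ft_torque": the same for the moment, N m; "finger_gap": opening from 0.0 (shut) to 1.0 (fully open).
Only numpy, scipy, OpenCV 4.12 (cv2) and the standard library are available. Lean on these libraries where they do the work, as an engineer would, in place of code of your own. Each camera call takes 0.05 s, during which the arm holds its last target.

## Working session

There is one attempt and no reset: what is moved stays moved. The work goes in short steps, Python scripts to look and compute and a shell command to move; the robot and the scene stay as the last step left them, time stands still between calls to the robot, and variables do not carry over. Pictures are saved under pics/ and viewed, and the job is handed in when it is done.

```bash
ls; mkdir -p pics
python3 - <<'E'
from station import manip, viewer
import cv2
print(manip.sense())
for n in ["scene","top","wrist"]:
    s=viewer.snapshot(n); cv2.imwrite(f"pics/{n}0.png",s["img"][:,:,::-1]); print(n,s["fx"],s["cx"],s["cy"],s["origin"],s["attitude"])
E
```

```text
pics
{'t': 0.0, 'q': array([ 1.05649807e+00,  5.28455287e-01,  1.43386342e+00,  1.46298669e-05,
        1.18137055e+00, -1.78524903e-01]), 'qd': array([ 0.00047001,  0.00026703, -0.00036663, -0.00031485,  0.00081315,
       -0.00074049]), 'tau': array([ 8.05381715e-04, -4.42335856e+01, -1.78033519e+01, -1.70950620e-04,
        8.22378730e-03,  1.32941022e-05]), 'tcp_pos': array([0.20560369, 0.58954248, 0.25535259]), 'tool_rot': array([ 0.11746319,  0.6974204 , -0.11885439,  0.69690805]), 'force': array([ 0.28190246, -0.19435336,  0.68702582]), 'ft_torque': array([ 0.00983679, -0.02378228,  0.02610204]), 'finger_gap': 1.003814280602748}
scene 599.9535835071431 321.53234405009994 240.41211732397224 [-0.16236748 -0.74148839  0.91043909] [ 0.84358951 -0.32630426  0.15826224 -0.3960244 ]
top 496.27003767250136 330.244519349102 235.76345825703444 [0.40861938 0.00686933 1.09627676] [-0.70102317  0.71097657 -0.03492756  0.04311491]
wrist 342.1127562510325 322.6604535975057 237.46259522899527 [0.13715631 0.61424582 0.37218996] [0.80714648 0.57319018 0.08060917 0.11605923]
```

View pics/scene0.png

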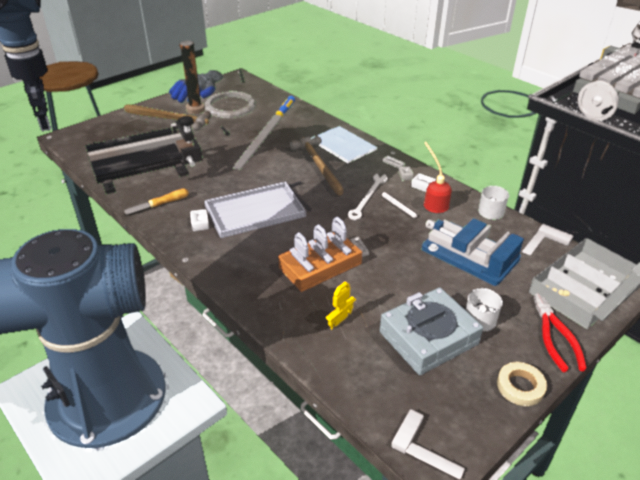

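View pics/top0.png

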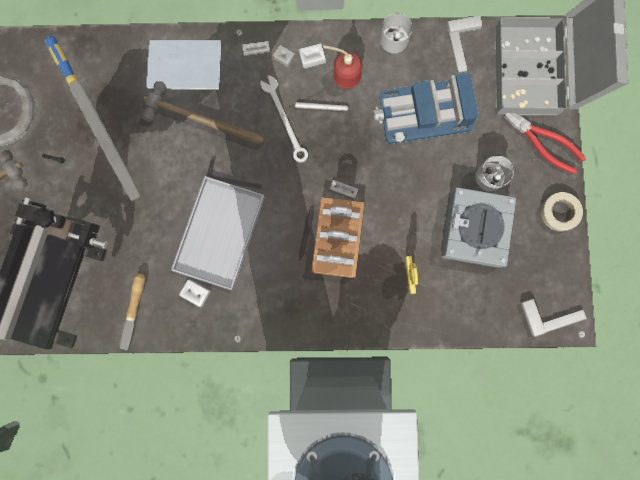

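View pics/wrist0.png

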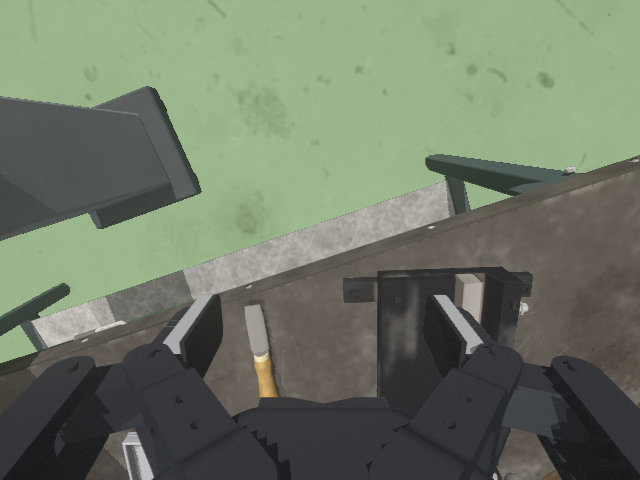

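```bash
cat > h.py <<'E'
import numpy as np, cv2
from scipy.spatial.transform import Rotation as R
from station import manip, viewer
def cloud(n):
    s=viewer.snapshot(n); v,u=np.mgrid[0:480,0:640]; z=s["range_z"]
    P=np.stack([(u-s["cx"])/s["fx"]*z,(v-s["cy"])/s["fy"]*z,z],-1)
    W=P@R.from_quat(s["attitude"]).as_matrix().T+s["origin"]; W[z==0]=np.nan
    return s,W
def save(n,img,box=None,k=1):
    if box: u0,v0,u1,v1=box; img=img[v0:v1,u0:u1]
    img=cv2.resize(img,None,fx=k,fy=k,interpolation=cv2.INTER_CUBIC); cv2.imwrite(f"pics/{n}.png",np.ascontiguousarray(img[:,:,::-1]))
def rect(W,mask):
    p=W[mask][:,:2]; p=p[~np.isnan(p).any(1)]
    r=cv2.minAreaRect((p*1000).astype(np.float32)); return r,len(p)
def proj(s,p):
    q=(np.asarray(p)-s["origin"])@R.from_quat(s["attitude"]).as_matrix()
    return np.array([q[...,0]/q[...,2]*s["fx"]+s["cx"],q[...,1]/q[...,2]*s["fy"]+s["cy"]]).T
E
python3 - <<'E'
from h import *
s,W=cloud("top"); np.save("Wtop.npy",W)
save("rack_top",s["img"],(290,160,390,290),5)
save("lock_top",s["img"],(420,140,540,280),4)
z=W[...,2]
def sub(u0,v0,u1,v1,a,b):
    m=np.zeros(z.shape,bool); m[v0:v1,u0:u1]=True; return m&(z>a)&(z<b)
print("bench",np.nanmedian(z[300:330,220:420]))
print("rack",rect(W,sub(300,190,375,285,.03,.045)))
print("box",rect(W,sub(435,180,525,275,.045,.056)))
print("tray walls",rect(W,sub(165,170,270,295,.012,.022)))
for r in (205,217),(229,243),(253,268):
    m=sub(310,r[0],370,r[1],.075,.13); print("key",r,rect(W,m),np.nanmean(W[m],0), np.nanmax(z[m]))
s,W=cloud("scene")
save("rack_sc",s["img"],(270,200,380,300),6)
save("lock_sc",s["img"],(370,270,510,380),5)
E
```

```text
bench 0.00023817404954318278
rack (((524.7954711914062, 2.035167694091797), (94.19923400878906, 164.0624542236328), 82.03939819335938), 2536)
box (((556.3203735351562, -303.6015625), (131.56805419921875, 182.1223602294922), 79.48489379882812), 3125)
tray walls (((527.6886596679688, 270.103759765625), (141.57150268554688, 278.16748046875), 71.28807067871094), 842)
key (205, 217) (((573.6992797851562, -5.300519943237305), (41.909603118896484, 9.752157211303711), 82.08012390136719), 140) [ 0.572279   -0.00465458  0.100348  ] 0.11505653829110829
key (229, 243) (((523.6088256835938, 1.7450141906738281), (41.98173904418945, 10.08880615234375), 79.94232177734375), 128) [0.52310851 0.00223322 0.10143009] 0.11435044382013049
key (253, 268) (((474.7095642089844, 8.709789276123047), (41.70316696166992, 9.18313980102539), 82.36543273925781), 114) [0.47394572 0.0086695  0.103657  ] 0.11862201685160734
```

View pics/rack_top.png

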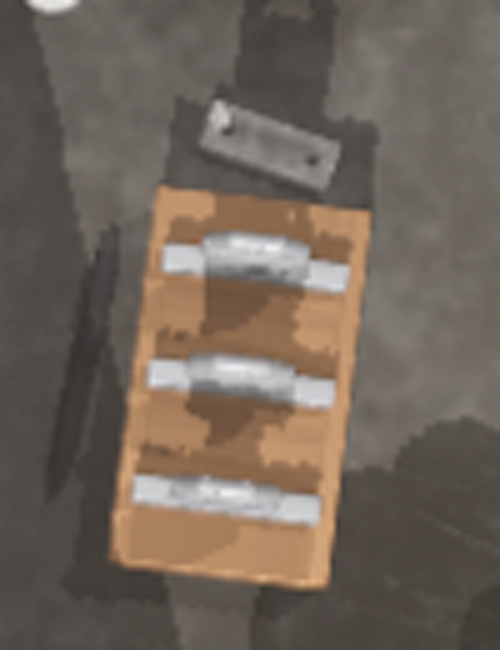

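View pics/lock_top.png

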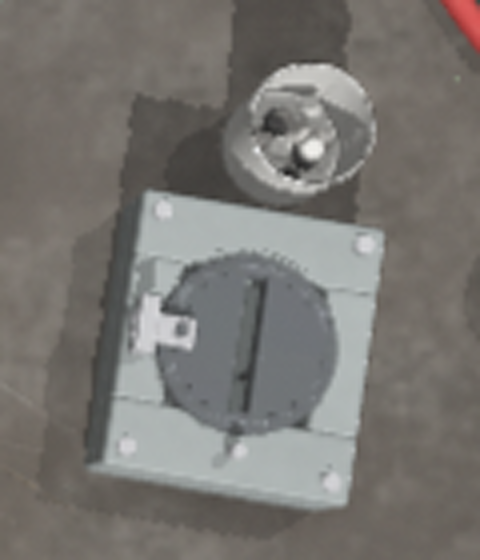

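View pics/rack_sc.png

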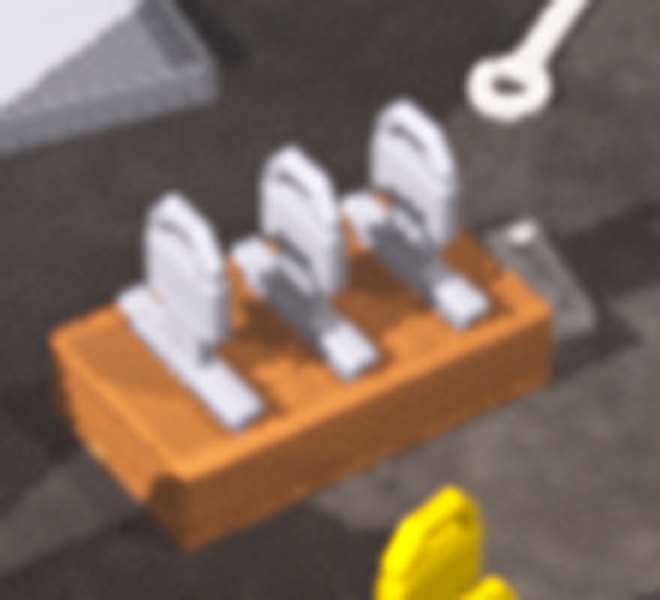

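View pics/lock_sc.png

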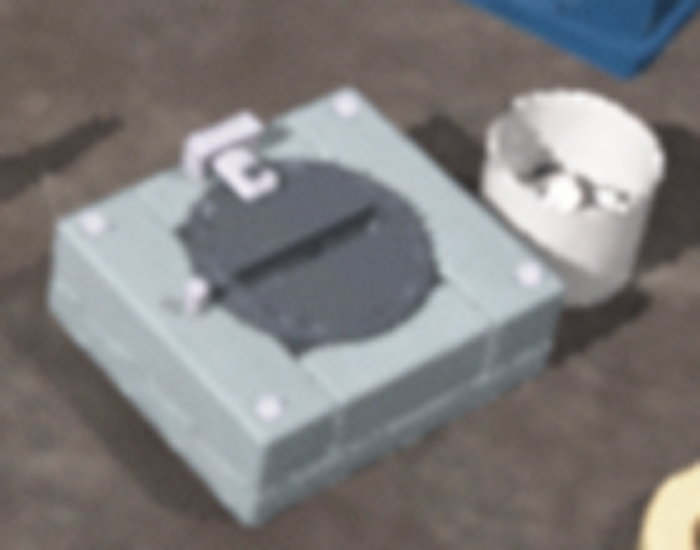

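Run:
```python
from h import *
s,W=cloud("top"); z=W[...,2]; img=s["img"].astype(int)
def sub(u0,v0,u1,v1,a,b):
    m=np.zeros(z.shape,bool); m[v0:v1,u0:u1]=True; return m&(z>a)&(z<b)
print("box",rect(W,sub(435,186,518,270,.046,.060)))
m=sub(435,180,525,275,.046,.060)
g=img.sum(2)
dark=m&(g<345)
dk=(dark*255).astype(np.uint8); n,l,st,c=cv2.connectedComponentsWithStats(dk); i=1+np.argmax(st[1:,4]); mm=l==i
print(st[i]); ct=cv2.findContours((mm*255).astype(np.uint8),cv2.RETR_EXTERNAL,cv2.CHAIN_APPROX_NONE)[0][0]
# deproject on plane z=.056
def plane(u,v,h):
    d=np.stack([(u-s["cx"])/s["fx"],(v-s["cy"])/s["fy"],np.ones_like(u,float)],-1)@R.from_quat(s["attitude"]).as_matrix().T
    return s["origin"]+d*((h-s["origin"][2])/d[...,2:3])
p=plane(ct[:,0,0].astype(float),ct[:,0,1].astype(float),.056)[:,:2]*1000
print("circle",cv2.minEnclosingCircle(p.astype(np.float32)))
from scipy.optimize import least_squares
f=least_squares(lambda q:np.hypot(*(p-q[:2]).T)-q[2],[556,-303,48],loss="soft_l1"); print(f.x)
# slot: depth lower than .05 or very dark inside rotor
c0=f.x[:2]
rr=np.hypot(W[...,0]*1000-c0[0],W[...,1]*1000-c0[1])
v,u=np.mgrid[0:480,0:640]; Q=plane(u.astype(float),v.astype(float),.056)[...,:2]*1000
ins=np.hypot(*(np.moveaxis(Q,-1,0)-c0[:,None,None]))<42
for nm,mk in (("dark",ins&(g<np.percentile(g[ins],12))),("deep",ins&(z<.048))):
    print(nm,mk.sum(),cv2.minAreaRect(Q[mk].astype(np.float32)),Q[mk].mean(0),cv2.fitLine(Q[mk].astype(np.float32),cv2.DIST_HUBER,0,.01,.01).ravel())
mt=sub(165,170,270,295,.013,.022); n,l,st,c=cv2.connectedComponentsWithStats((sub(165,170,270,295,.002,.025)*255).astype(np.uint8)); i=1+np.argmax(st[1:,4]); print("tray",rect(W,l==i))
q=manip.sense(); print(R.from_quat(q["tool_rot"]).as_matrix().round(3))
```

```text
box (((549.173095703125, -302.21697998046875), (131.18472290039062, 166.74557495117188), 79.42291259765625), 3991)
[460 204  28  41 205]
circle ((545.0927734375, -296.93670654296875), 43.229087829589844)
[ 548.98218588 -286.85778884   31.37830622]
dark 148 ((545.982421875, -280.64666748046875), (52.989723205566406, 71.24840545654297), 79.29127502441406) [ 545.76819883 -293.33084738] [ 9.8527008e-01 -1.7100537e-01  5.4102368e+02 -3.0194873e+02]
deep 138 ((549.7928466796875, -297.226318359375), (79.08592987060547, 36.98176193237305), 15.822628021240234) [ 543.3362999  -298.48079578] [ 9.8463213e-01 -1.7464116e-01  5.4135248e+02 -2.9968930e+02]
tray (((551.4462280273438, 268.0491027832031), (164.63963317871094, 256.5954284667969), 69.64411163330078), 6068)
[[-0.     0.33   0.944]
 [-0.001  0.944 -0.33 ]
 [-1.    -0.001 -0.   ]]
```

Run:
```python
from h import *
s=viewer.snapshot("wrist"); st=manip.sense()
T=R.from_quat(st["tool_rot"]).as_matrix(); C=R.from_quat(s["attitude"]).as_matrix()
print((T.T@C).round(3)); print(T.T@(s["origin"]-st["tcp_pos"])); print(T.T@C[:,2])
```

```text
[[ 0.001 -0.28   0.96 ]
 [ 1.    -0.    -0.001]
 [ 0.     0.96   0.28 ]]
[-0.11664334  0.00047452 -0.0728163 ]
[ 0.95997322 -0.00123755  0.28008907]
```

```bash
python3 -m crank '[0.4,318,-588,0,-1.374, 0.4,318,-588,0,-1.374, 0.4,318,-588,0,-1.374, 0.4,318,-588,0,-1.374, 0.4,318,-588,0,-1.374, 0.4,318,-588,0,-1.374, 0.4,318,-588,0,-1.374, 0.4,318,-588,0,-1.374, 0.4,318,-588,0,-1.374, 0.4,318,-588,0,-1.374]'; python3 -m crank '[0.4,0,0,0,0,0.4,0,0,0,0]'
python3 - <<'E'
from h import *
s,W=cloud("wrist"); save("w1",s["img"]); print(manip.sense())
E
```

```text
t: 1.6
tcp_pos: [0.5042, 0.0383, 0.2566]
tool_rot: [0.534, 0.464, -0.533, 0.464]
force: [2.0, 0.3, 0.0]
finger_gap: 0.401
t: 1.85
tcp_pos: [0.5027, 0.0403, 0.2561]
tool_rot: [-0.534, -0.464, 0.534, -0.463]
force: [-0.2, -0.3, 0.1]
finger_gap: 0.4
{'t': 1.9, 'q': array([-1.40675726e-01,  3.66213162e-01,  1.73079168e+00,  4.35800133e-04,
        1.04604722e+00, -2.36409608e-03]), 'qd': array([ 0.02094454, -0.00655251,  0.0076566 , -0.00191976, -0.00313816,
       -0.0019727 ]), 'tau': array([-7.91856609e-01, -3.42322934e+01, -1.60792977e+01, -3.30881041e-02,
       -3.55148432e-02,  1.49678166e-03]), 'tcp_pos': array([0.50228012, 0.04108251, 0.25611116]), 'tool_rot': array([-0.53316869, -0.46467333,  0.53364289, -0.46371879]), 'force': array([-0.15360724, -0.31443242,  0.30095324]), 'ft_torque': array([ 0.0511905 , -0.00844065, -0.02473943]), 'finger_gap': 0.39897124940134715}
```

View pics/w1.png

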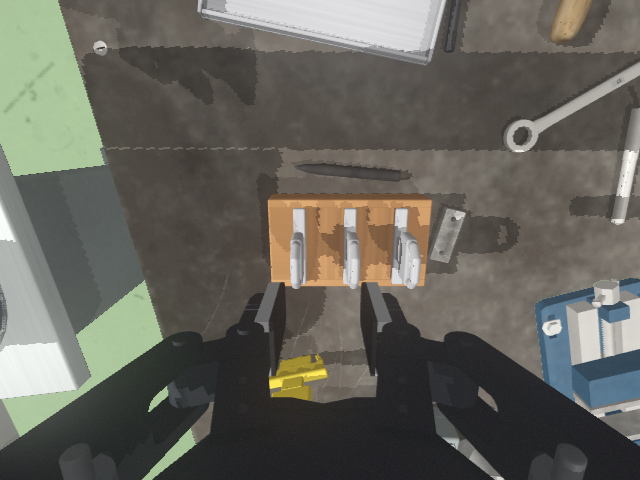

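```bash
cat >> h.py <<'E'
def yaw(): 
    T=R.from_quat(manip.sense()["tool_rot"]).as_matrix(); return np.arctan2(T[1,1],T[0,1])
def st():
    s=manip.sense(); print("t %.2f tcp"%s["t"],(s["tcp_pos"]*1000).round(1),"yaw %.4f"%yaw(),"F",s["force"].round(1),"M",s["ft_torque"].round(2),"gap %.3f"%s["finger_gap"],"q6 %.2f"%s["q"][5])
E
python3 - <<'E'
from h import *
st()
s,W=cloud("wrist"); z=W[...,2]
def sub(u0,v0,u1,v1,a,b):
    m=np.zeros(z.shape,bool); m[v0:v1,u0:u1]=True; return m&(z>a)&(z<b)
print("rack",rect(W,sub(260,190,435,290,.03,.042)))
for u in (283,308),(336,364),(385,425):
    m=sub(u[0],195,u[1],292,.07,.13); print(rect(W,m),np.nanmax(z[m])); m=sub(u[0],195,u[1],292,.042,.055); print("  sh",rect(W,m))
E
```

```text
t 1.90 tcp [502.3  41.1 256.1] yaw -0.1385 F [-0.2 -0.3  0.3] M [ 0.05 -0.01 -0.02] gap 0.399 q6 -0.00
rack (((522.3848266601562, 3.8244285583496094), (94.0735092163086, 164.0555419921875), 81.97501373291016), 9794)
(((473.7902526855469, 11.4609956741333), (42.695701599121094, 9.345446586608887), 83.24942779541016), 686) 0.11255414755846971
  sh (((473.65081787109375, 10.840400695800781), (79.14622497558594, 11.85866641998291), 83.47379302978516), 425)
(((522.0088500976562, 4.467340469360352), (43.18208312988281, 9.568680763244629), 81.25492095947266), 699) 0.11248216873242917
  sh (((522.35009765625, 3.8165359497070312), (79.15617370605469, 12.081042289733887), 81.87102508544922), 450)
(((571.07568359375, -2.6327266693115234), (43.665435791015625, 9.673521995544434), 81.0315933227539), 1002) 0.11266653929212816
  sh (((571.2579956054688, -3.0342636108398438), (78.9793701171875, 12.083658218383789), 81.10115051269531), 620)
```

```bash
python3 -m crank '[0.4,-28,-31,0,0, 0.4,-28,-31,-60,0, 0.4,-28,-31,-115,0, 0.4,-28,-31,-145,0, 0.4,-28,-31,-170,0, 0.4,-28,-31,-170,0, 0,-28,-31,-170,0, 0,-28,-31,-170,0, 0,-28,-31,-170,0,0,-28,-31,-170,0]' 60; python3 -m crank '[0,0,0,0,0,0,0,0,0,0]'; python3 -c "
from h import *
st()"
```

```text
t: 3.2
tcp_pos: [0.476, 0.0094, 0.0874]
tool_rot: [0.534, 0.463, -0.533, 0.465]
force: [-0.5, 2.7, 7.2]
finger_gap: 0.108
t: 3.45
tcp_pos: [0.4759, 0.0094, 0.0874]
tool_rot: [0.534, 0.463, -0.533, 0.464]
force: [0.9, 2.3, 6.6]
finger_gap: 0.105
t 3.45 tcp [475.9   9.4  87.4] yaw -0.1395 F [0.9 2.3 6.6] M [ 0.4   0.02 -0.05] gap 0.105 q6 -0.08
```

```bash
python3 -m crank '[0,0,0,20,0, 0,0,0,45,0, 0,0,0,90,0, 0,0,0,125,0, 0,69,-310,125,-1.62, 0,69,-310,125,-1.62, 0,69,-310,125,-1.62, 0,69,-310,125,-1.62, 0,69,-310,125,-1.62, 0,69,-310,125,-1.62]'; python3 -m crank '[0,12,-20,0,-0.6,0,12,-20,0,-0.6,0,12,-20,0,-0.6,0,12,-20,0,-0.6,0,12,-20,0,-0.6]'
python3 - <<'E'
from h import *
st()
s,W=cloud("scene"); save("sc2",s["img"],(380,180,540,360),4)
s,W=cloud("wrist"); save("w2",s["img"]);
E
```

```text
t: 4.7
tcp_pos: [0.5448, -0.3062, 0.2114]
tool_rot: [0.7, 0.103, -0.699, 0.105]
force: [-0.8, 0.6, -1.5]
finger_gap: 0.104
t: 5.32
tcp_pos: [0.556, -0.3205, 0.2112]
tool_rot: [-0.699, 0.103, 0.7, 0.103]
force: [0.3, 0.5, -1.3]
finger_gap: 0.104
t 5.33 tcp [ 556.  -320.5  211.2] yaw -1.8619 F [ 0.3  0.5 -1.3] M [-0.    0.01 -0.02] gap 0.104 q6 1.17
```

View pics/sc2.png

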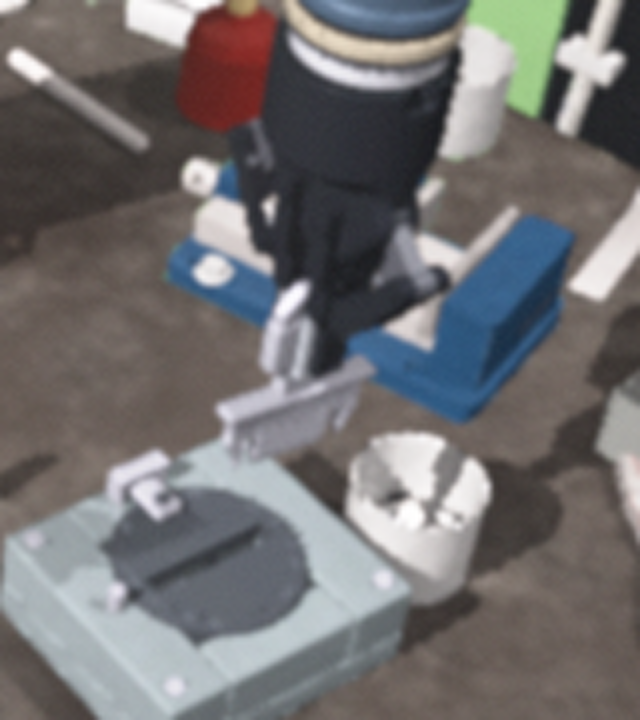

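View pics/w2.png

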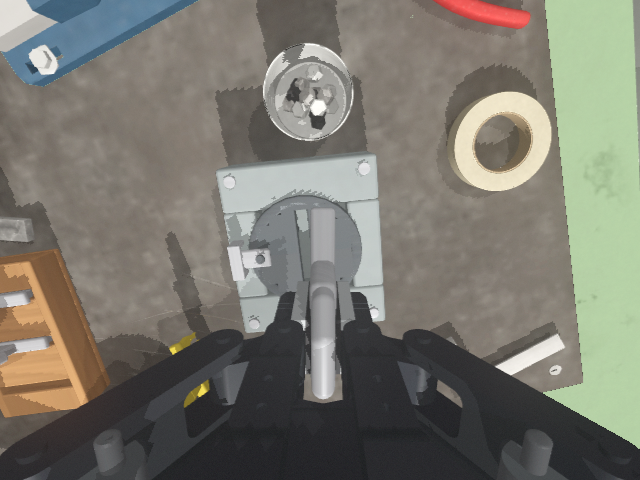

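```bash
python3 -m crank '[0,-80,20,0,0.11,0,-80,20,0,0.11,0,-80,20,0,0.11,0,-80,20,0,0.11]'
python3 - <<'E'
from h import *
st()
s,W=cloud("wrist"); save("w3",s["img"]); np.savez("w3.npz",W=W,img=s["img"])
np.save("w3cam.npy",np.r_[s["fx"],s["fy"],s["cx"],s["cy"],s["origin"],s["attitude"]])
E
```

```text
t: 5.92
tcp_pos: [0.4776, -0.3016, 0.2119]
tool_rot: [0.705, -0.065, -0.703, -0.064]
force: [0.5, 1.0, -1.4]
finger_gap: 0.106
t 5.92 tcp [ 477.6 -301.6  211.9] yaw -1.7536 F [ 0.5  1.  -1.4] M [ 0.02 -0.    0.03] gap 0.106 q6 0.99
```

View pics/w3.png

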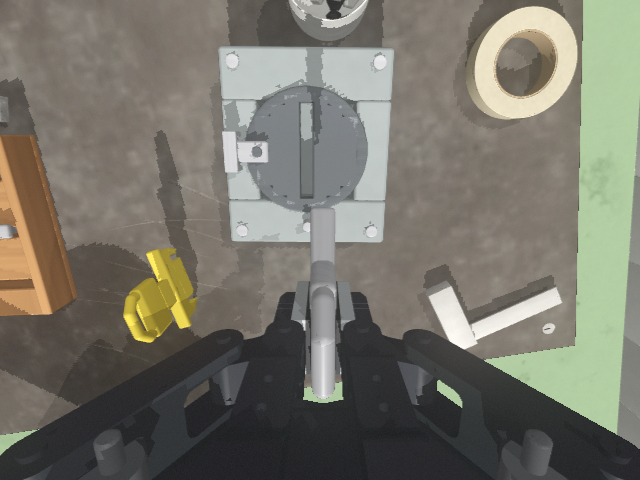

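Run:
```python
from h import *
d=np.load("w3.npz"); W=d["W"]; img=d["img"].astype(int); c=np.load("w3cam.npy"); z=W[...,2]
fx,fy,cx,cy=c[:4]; o=c[4:7]; A=R.from_quat(c[7:]).as_matrix()
def plane(u,v,h):
    dd=np.stack([(u-cx)/fx,(v-cy)/fy,np.ones_like(u,float)],-1)@A.T
    return (o+dd*((h-o[2])/dd[...,2:3]))[...,:2]*1000
def sub(u0,v0,u1,v1,a,b):
    m=np.zeros(z.shape,bool); m[v0:v1,u0:u1]=True; return m&(z>a)&(z<b)
m=sub(210,40,400,204,.049,.060)|sub(210,204,308,250,.049,.060)|sub(340,204,400,250,.049,.060)
print("box",rect(W,m))
v,u=np.mgrid[0:480,0:640]; Q=plane(u.astype(float),v.astype(float),.056)
mk=np.zeros(z.shape,bool); mk[85:203,280:335]=True; mk&=z<.050
print("slot",mk.sum(),cv2.minAreaRect(Q[mk].astype(np.float32)),Q[mk].mean(0))
# rotor fit: height >.054
m=sub(240,80,375,205,.0542,.0585); print("rotor z",np.nanmedian(z[m]),cv2.minEnclosingCircle((W[m][:,:2]*1000).astype(np.float32)))
# key bar
b=sub(300,200,345,300,.15,.19); print("bar z pct",np.nanpercentile(z[b],[5,50,95])); 
b=sub(300,200,345,260,.165,.18); print("bar",rect(W,b))
b=sub(290,265,360,400,.19,.26); p=W[b]*1000; print("bow z",np.nanpercentile(p[:,2],[2,50,98,100]),rect(W,b))
```

```text
box (((538.6084594726562, -299.4097595214844), (129.50343322753906, 149.33522033691406), 79.00470733642578), 27890)
slot 1227 ((544.2642211914062, -302.3403015136719), (38.9679069519043, 82.89430236816406), 79.48191833496094) [ 540.68986982 -300.00935363]
rotor z 0.05519143683747074 ((538.6368408203125, -296.42901611328125), 50.26654815673828)
bar z pct [0.17075256 0.1723994  0.17352738]
bar (((502.9726257324219, -305.3260498046875), (11.82306957244873, 25.88186264038086), 80.03903198242188), 1299)
bow z [194.7459876  229.7596756  257.38838183 259.99842414] (((477.84423828125, -299.3332214355469), (27.58331871032715, 41.47759246826172), 56.88469696044922), 7758)
```

Run:
```python
from h import *
d=np.load("w3.npz"); W=d["W"]; img=d["img"]; c=np.load("w3cam.npy")
fx,fy,cx,cy=c[:4]; o=c[4:7]; A=R.from_quat(c[7:]).as_matrix()
def plane(u,v,h):
    dd=np.array([(u-cx)/fx,(v-cy)/fy,1])@A.T
    return (o+dd*((h-o[2])/dd[2]))[:2]*1000
save("slotz",img,(250,80,370,215),5)
a=np.radians(-11); B=np.array([[np.cos(a),-np.sin(a)],[np.sin(a),np.cos(a)]])
c0=np.array([538.6,-299.4])
for uv in [(301,101),(313,101),(301,197),(313,197)]: print(uv,(plane(*uv,.056)-c0)@B)
```

```text
(301, 101) [36.54986976  3.42791482]
(313, 101) [36.63013451 -5.49934654]
(301, 197) [-35.37679868   4.07080218]
(313, 197) [-35.29577209  -5.56237492]
```

View pics/slotz.png

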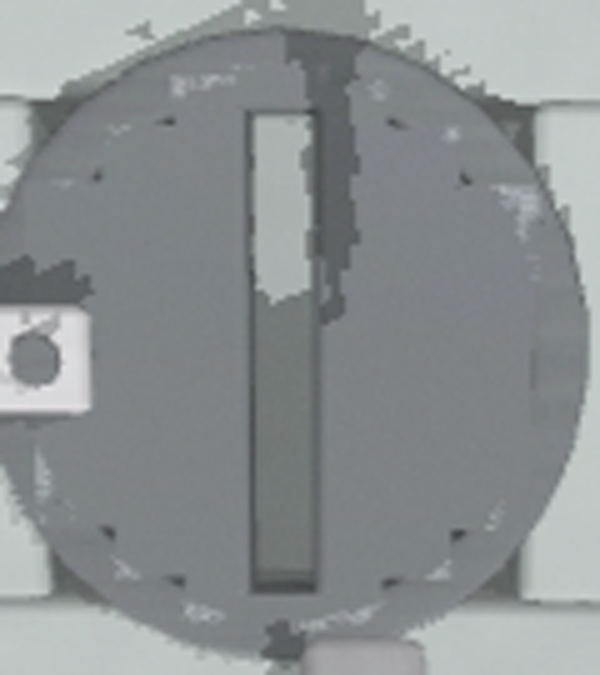

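```bash
python3 -m crank '[0,62,0.7,0,-0.01,0,62,0.7,-35,-0.01,0,62,0.7,-65,-0.01,0,62,0.7,-65,-0.01,0,62,0.7,-65,-0.01]'
python3 - <<'E'
from h import *
st()
s,W=cloud("wrist"); save("w4",s["img"],(220,90,420,300),4); 
s,W=cloud("scene"); save("sc4",s["img"],(370,230,510,370),5);
E
```

```text
t: 6.6
tcp_pos: [0.5394, -0.3006, 0.1471]
tool_rot: [0.704, -0.068, -0.703, -0.068]
force: [0.4, -0.4, -1.3]
finger_gap: 0.104
t 6.60 tcp [ 539.4 -300.6  147.1] yaw -1.7636 F [ 0.4 -0.4 -1.3] M [-0.02 -0.01 -0.04] gap 0.104 q6 1.07
```

View pics/w4.png

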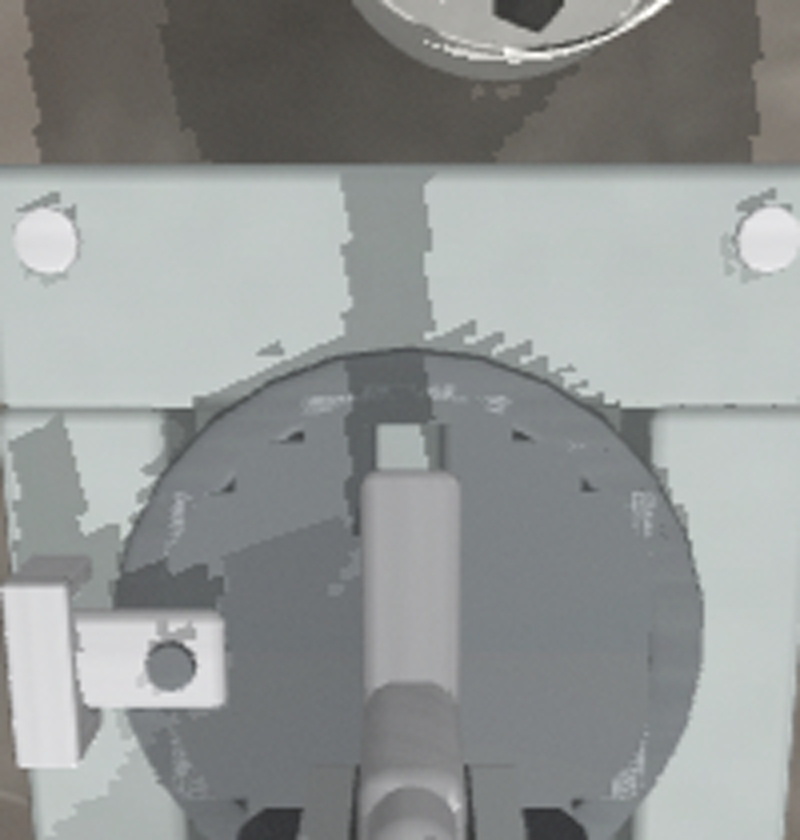

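View pics/sc4.png

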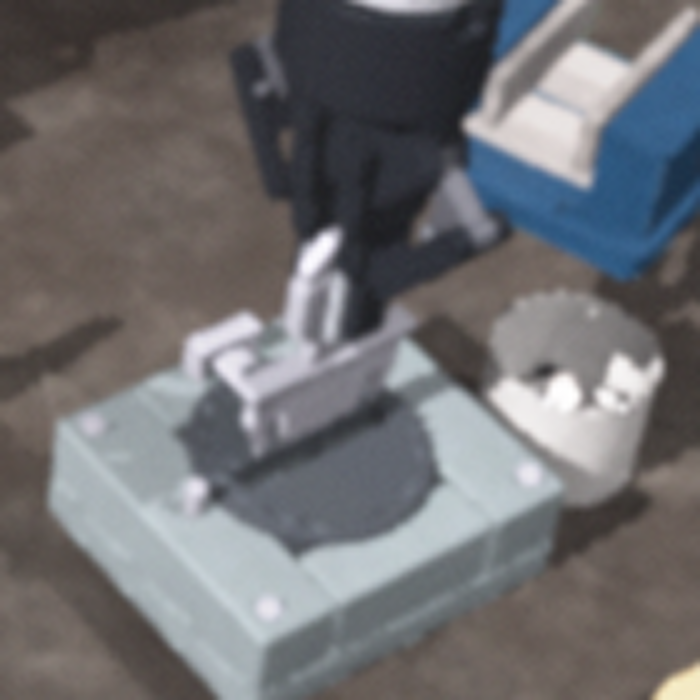

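```bash
python3 -m crank '[0,0,0,-6,0,0,0,0,-12,0,0,0,0,-18,0,0,0,0,-24,0,0,0,0,-24,0]'; python3 -c "
from h import *
st()"
```

```text
t: 7.32
tcp_pos: [0.5379, -0.2997, 0.1215]
tool_rot: [-0.703, 0.068, 0.704, 0.069]
force: [-0.2, 0.1, -0.6]
finger_gap: 0.11
t 7.33 tcp [ 537.9 -299.7  121.5] yaw -1.7641 F [-0.2  0.1 -0.6] M [ 0.02 -0.02 -0.05] gap 0.110 q6 1.07
```

```bash
python3 -m crank '[0,0,0,-6,0,0,0,0,-12,0,0,0,0,-17,0,0,0,0,-20,0,0,0,0,-22,0,0,0,0,-22,0]'; python3 -c "
from h import *
st()"
```

```text
t: 8.07
tcp_pos: [0.5388, -0.3003, 0.1006]
tool_rot: [0.704, -0.068, -0.703, -0.068]
force: [3.1, -0.5, 0.5]
finger_gap: 0.106
t 8.07 tcp [ 538.8 -300.3  100.6] yaw -1.7641 F [ 3.1 -0.5  0.5] M [-0.09 -0.46 -0.02] gap 0.106 q6 1.07
```

Down to nominal depth. A little further press, then turn in steps.

```bash
python3 -m crank '[0,0,0,-1,0,0,0,0,-2,0,0,0,0,-2,0]'; python3 -c "
from h import *
st()"; python3 -m crank '[0,0,0,0,0.1,0,0,0,0,0.2,0,0,0,0,0.3,0,0,0,0,0.3]';  python3 -c "
from h import *
st()"
```

```text
t: 8.45
tcp_pos: [0.5389, -0.3003, 0.1004]
tool_rot: [0.704, -0.069, -0.703, -0.068]
force: [0.7, 0.6, 10.5]
finger_gap: 0.109
t 8.45 tcp [ 538.9 -300.3  100.4] yaw -1.7639 F [ 0.7  0.6 10.5] M [ 0.22  0.04 -0.04] gap 0.109 q6 1.07
t: 8.95
tcp_pos: [0.5389, -0.3006, 0.1004]
tool_rot: [0.707, 0.036, -0.705, 0.037]
force: [0.0, 0.5, 9.8]
finger_gap: 0.105
t 8.95 tcp [ 538.9 -300.6  100.4] yaw -1.4679 F [0.  0.5 9.8] M [ 0.05 -0.03 -0.87] gap 0.105 q6 0.78
```

```bash
python3 -m crank '[0,0,0,0,0.08,0,0,0,0,0.16,0,0,0,0,0.16]';  python3 - <<'E'
from h import *
st()
s,W=cloud("wrist"); save("w5",s["img"],(200,90,440,330),3)
s,W=cloud("scene"); save("sc5",s["img"],(370,230,510,370),5)
E
```

```text
t: 9.32
tcp_pos: [0.539, -0.3006, 0.1006]
tool_rot: [0.703, 0.089, -0.7, 0.089]
force: [-0.4, -0.5, 10.2]
finger_gap: 0.109
t 9.32 tcp [ 539.  -300.6  100.6] yaw -1.3183 F [-0.4 -0.5 10.2] M [ 0.    0.15 -2.91] gap 0.109 q6 0.62
```

View pics/w5.png

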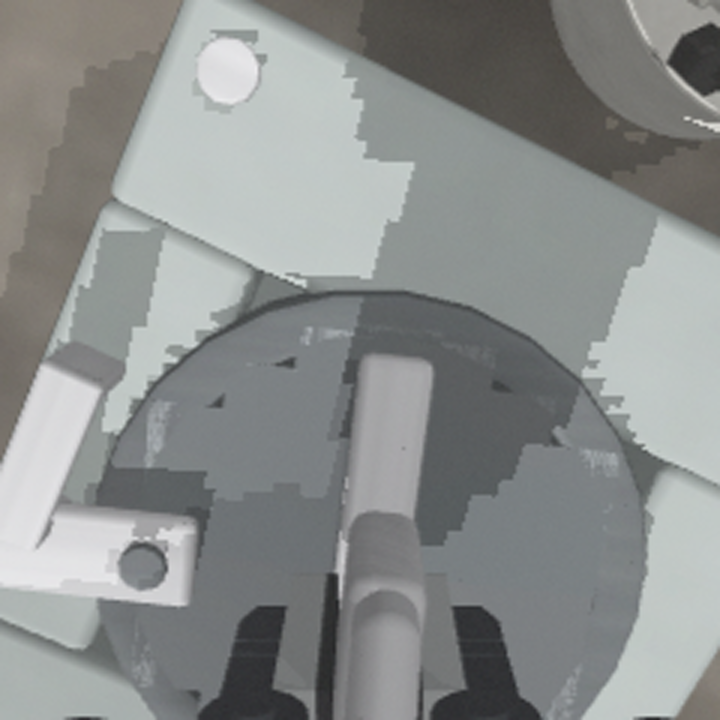

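View pics/sc5.png

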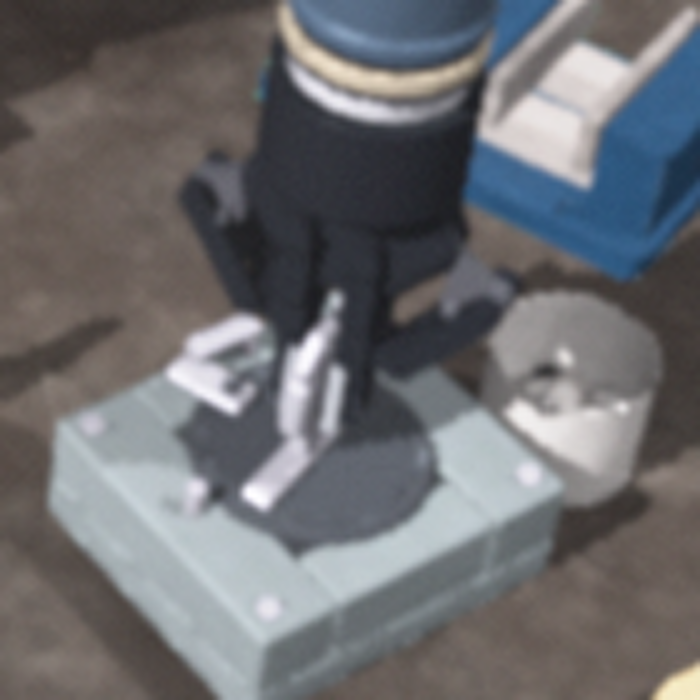

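```bash
python3 -m crank '[0,0,0,0,-0.15,0,0,0,0,-0.3,0,0,0,0,-0.45,0,0,0,0,-0.53,0,0,0,0,-0.57,0,0,0,0,-0.57]';  python3 - <<'E'
from h import *
st()
s,W=cloud("wrist"); save("w6",s["img"],(200,90,440,330),3)
E
```

```text
t: 10.18
tcp_pos: [0.5389, -0.3003, 0.1005]
tool_rot: [0.7, -0.106, -0.699, -0.104]
force: [2.2, 1.0, 10.5]
finger_gap: 0.107
t 10.18 tcp [ 538.9 -300.3  100.5] yaw -1.8678 F [ 2.2  1.  10.5] M [ 0.36 -0.12  1.31] gap 0.107 q6 1.18
```

View pics/w6.png

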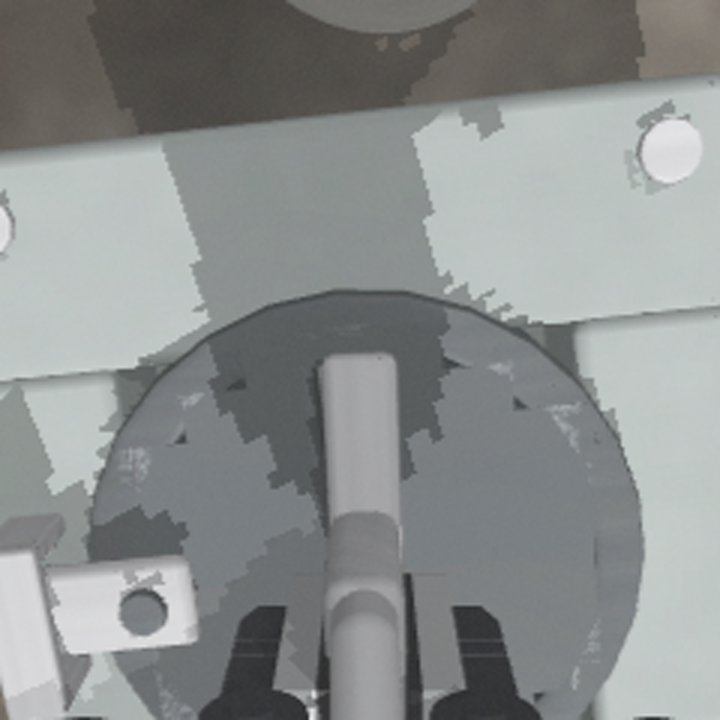

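```bash
python3 -m crank '[0,0,0,0,0.08,0,0,0,3,0.1,0,0,0,8,0.1,0,0,0,20,0.1,0,0,0,35,0.1,0,0,0,60,0.1,0,0,0,95,0.1,0,0,0,112,0.1]';  python3 - <<'E'
from h import *
st()
s,W=cloud("wrist"); save("w7",s["img"]); z=W[...,2]
def sub(u0,v0,u1,v1,a,b):
    m=np.zeros(z.shape,bool); m[v0:v1,u0:u1]=True; return m&(z>a)&(z<b)
b=sub(290,190,350,262,.163,.182); print("bar",rect(W,b),np.nanmedian(z[b]))
E
```

```text
t: 11.22
tcp_pos: [0.5377, -0.3, 0.2126]
tool_rot: [0.703, -0.072, -0.703, -0.071]
force: [-0.2, -0.2, -1.3]
finger_gap: 0.106
t 11.22 tcp [ 537.7 -300.   212.6] yaw -1.7741 F [-0.2 -0.2 -1.3] M [-0.02 -0.01 -0.06] gap 0.106 q6 1.08
bar (((562.5001831054688, -304.0953674316406), (11.847704887390137, 26.704683303833008), 78.84679412841797), 1334) 0.17307443008559453
```

View pics/w7.png

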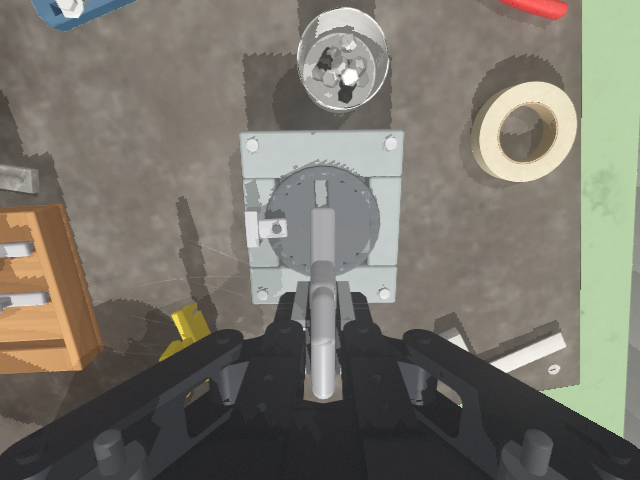

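```bash
python3 -m crank '[0,-62,309,5,1.635,0,-62,309,5,1.635,0,-62,309,5,1.635,0,-62,309,5,1.635,0,-62,309,5,1.635,0,-62,309,5,1.635,0,-62,309,5,1.635,0,-62,309,5,1.635,0,-62,309,5,1.635,0,-62,309,5,1.635]';  python3 - <<'E'
from h import *
st()
E
```

```text
t: 12.52
tcp_pos: [0.4752, 0.0092, 0.2147]
tool_rot: [-0.533, -0.464, 0.534, -0.463]
force: [0.2, -0.5, -1.0]
finger_gap: 0.108
t 12.53 tcp [475.2   9.2 214.7] yaw -0.1405 F [ 0.2 -0.5 -1. ] M [-0.01  0.    0.01] gap 0.108 q6 -0.08
```

```bash
python3 -m crank '[0,0,0,-40,0,0,0,0,-70,0,0,0,0,-85,0,0,0,0,-85,0]';  python3 - <<'E'
from h import *
st()
s,W=cloud("wrist"); save("w8",s["img"],(200,90,440,330),3)
E
```

```text
t: 13.02
tcp_pos: [0.475, 0.0092, 0.1291]
tool_rot: [-0.533, -0.465, 0.535, -0.462]
force: [0.4, 0.4, -0.8]
finger_gap: 0.106
t 13.03 tcp [475.    9.2 129.1] yaw -0.1410 F [ 0.4  0.4 -0.8] M [-0.06  0.04 -0.02] gap 0.106 q6 -0.08
```

View pics/w8.png

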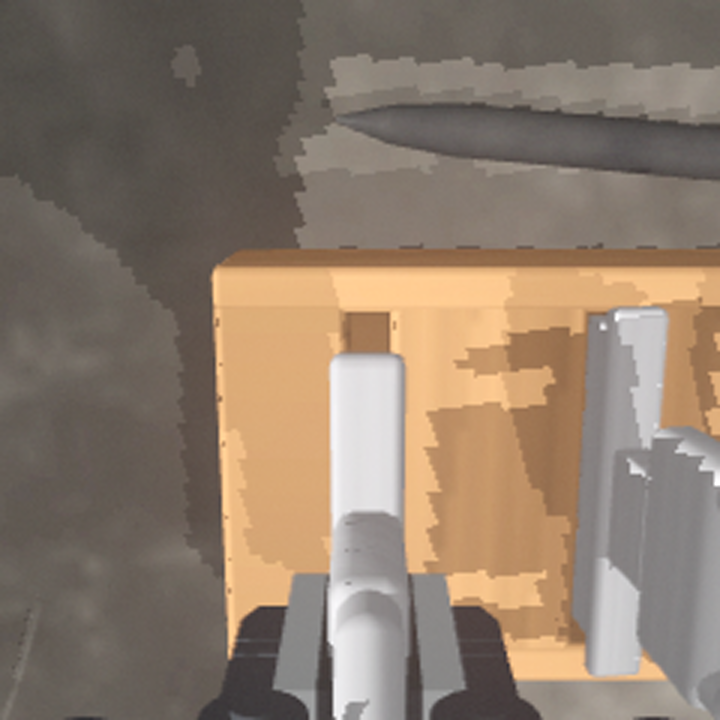

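```bash
python3 -m crank '[0,0,0,-8,0,0,0,0,-16,0,0,0,0,-24,0,0,0,0,-32,0,0,0,0,-38,0,0,0,0,-41.5,0,0,0,0,-42.5,0,0,0,0,-42.5,0]'; python3 -c "
from h import *
st()"
```

```text
t: 14.08
tcp_pos: [0.4762, 0.009, 0.0878]
tool_rot: [-0.534, -0.464, 0.534, -0.464]
force: [0.8, -0.6, -0.1]
finger_gap: 0.105
t 14.07 tcp [476.2   9.   87.8] yaw -0.1390 F [ 0.8 -0.6 -0.1] M [ 0.01 -0.01  0.  ] gap 0.105 q6 -0.08
```

```bash
python3 -m crank '[0.4,0,0,0,0,0.4,0,0,0,0,0.4,0,0,0,0,0.4,0,0,30,0,0.4,0,0,75,0,0.4,48.5,-7,75,0,0.4,48.5,-7,75,0]'
python3 - <<'E'
from h import *
st()
s,W=cloud("scene"); save("sc9",s["img"],(270,180,390,300),5)
s,W=cloud("wrist"); save("w9",s["img"],(200,90,440,330),3)
z=W[...,2]
E
```

```text
t: 14.95
tcp_pos: [0.5294, 0.0009, 0.1644]
tool_rot: [0.535, 0.462, -0.532, 0.466]
force: [-1.1, 1.6, -0.2]
finger_gap: 0.401
t 14.95 tcp [529.4   0.9 164.4] yaw -0.1392 F [-1.1  1.6 -0.2] M [-0.    0.05  0.03] gap 0.401 q6 -0.07
```

View pics/sc9.png

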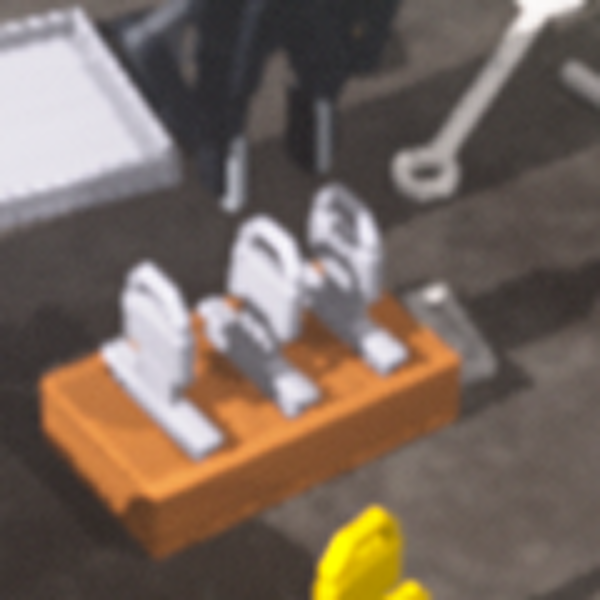

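View pics/w9.png

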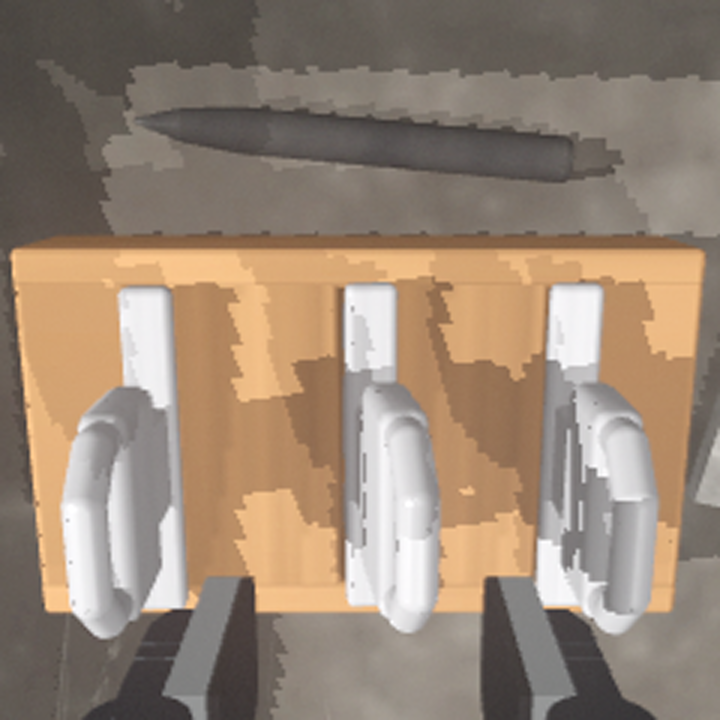

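```bash
python3 -m crank '[0.4,0,0,0,0]'
python3 - <<'E'
from h import *
st()
s,W=cloud("wrist"); z=W[...,2]
def sub(u0,v0,u1,v1,a,b):
    m=np.zeros(z.shape,bool); m[v0:v1,u0:u1]=True; return m&(z>a)&(z<b)
for n,(a,b) in dict(near=(215,262),mid=(305,350),far=(370,425)).items():
    m=sub(a,170,b,305,.040,.056); t=sub(a,170,b,305,.07,.13); print(n,"bar",rect(W,m),np.nanmedian(z[m]),"top",np.nanpercentile(z[t],99),rect(W,t)[0][0])
E
```

```text
t: 15.18
tcp_pos: [0.5231, 0.0024, 0.1622]
tool_rot: [-0.533, -0.465, 0.534, -0.463]
force: [0.1, 0.7, -1.4]
finger_gap: 0.4
t 15.18 tcp [523.1   2.4 162.2] yaw -0.1390 F [ 0.1  0.7 -1.4] M [ 0.02 -0.02 -0.  ] gap 0.400 q6 -0.07
near bar (((473.196533203125, 10.22271728515625), (79.3826904296875, 11.312633514404297), 80.28986358642578), 797) 0.048180457834716695 top 0.11197135637126414 (475.01641845703125, 10.424152374267578)
mid bar (((525.374267578125, 3.62054443359375), (79.09928131103516, 11.885838508605957), 81.88186645507812), 1063) 0.047917223834172074 top 0.1111662279528416 (529.92333984375, 3.2970943450927734)
far bar (((571.943359375, -2.9055633544921875), (79.26412200927734, 12.157824516296387), 82.04930114746094), 1202) 0.04791201103855368 top 0.1118885917996403 (571.3433837890625, -2.6701831817626953)
```

```bash
python3 -m crank '[0.4,2,0,-30,0,0.4,2,0,-55,0,0.4,2,0,-75,0,0.4,2,0,-75,0,0,2,0,-75,0,0,2,0,-75,0,0,2,0,-75,0,0,2,0,-75,0]'; python3 -c "
from h import *
st()"
```

```text
t: 16.23
tcp_pos: [0.526, 0.0022, 0.0883]
tool_rot: [-0.533, -0.464, 0.534, -0.464]
force: [-3.9, 0.4, 4.3]
finger_gap: 0.106
t 16.23 tcp [526.    2.2  88.3] yaw -0.1389 F [-3.9  0.4  4.3] M [ 0.1   0.62 -0.03] gap 0.106 q6 -0.07
```

```bash
python3 -m crank '[0,0,0,20,0, 0,0,0,45,0, 0,0,0,90,0, 0,0,0,124,0, 0,-48,-303,124,-1.615,0,-48,-303,124,-1.615,0,-48,-303,124,-1.615,0,-48,-303,124,-1.615,0,-48,-303,124,-1.615,0,-48,-303,124,-1.615]'; python3 -m crank '[0,0,0,0,-0.63,0,0,0,0,-0.63,0,0,0,0,-0.63,0,0,0,0,-0.63,0,0,0,0,-0.63]'
python3 - <<'E'
from h import *
st()
s,W=cloud("scene"); save("sc10",s["img"],(340,210,500,370),4)
s,W=cloud("wrist"); save("w10",s["img"]);
E
```

```text
t: 17.48
tcp_pos: [0.479, -0.3067, 0.2122]
tool_rot: [0.7, 0.102, -0.698, 0.106]
force: [-0.1, 0.6, -1.1]
finger_gap: 0.105
t: 18.1
tcp_pos: [0.4791, -0.3014, 0.2119]
tool_rot: [0.698, -0.114, -0.697, -0.113]
force: [0.1, -1.4, -1.2]
finger_gap: 0.108
t 18.10 tcp [ 479.1 -301.4  211.9] yaw -1.8932 F [ 0.1 -1.4 -1.2] M [ 0.03  0.05 -0.02] gap 0.108 q6 1.13
```

View pics/sc10.png

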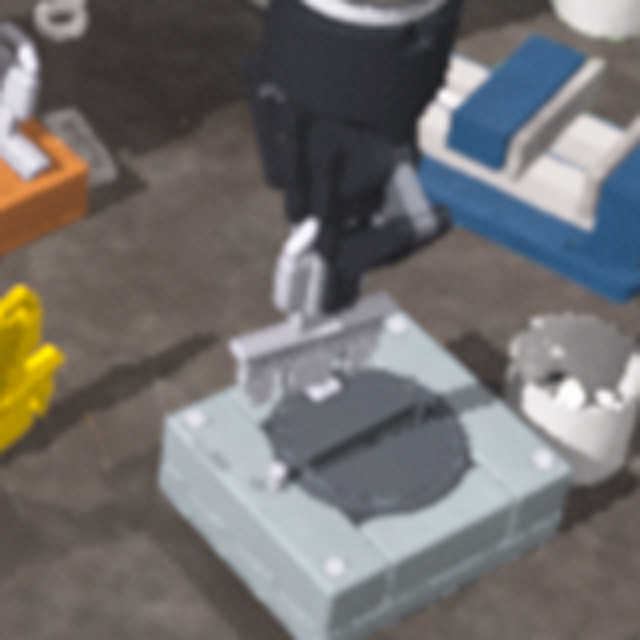

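View pics/w10.png

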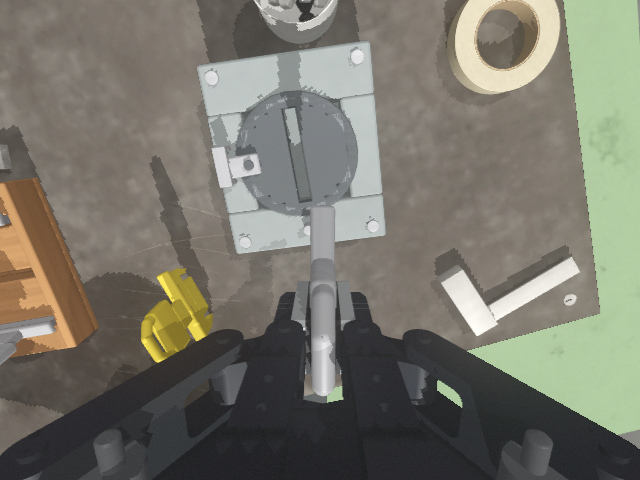

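```bash
cat >> h.py <<'E'
def keyview(n,name,zoff=79.4):
    s=viewer.snapshot(n); m=manip.sense(); t=m["tcp_pos"]; y=yaw()+np.pi/2
    a=np.array([np.cos(y),np.sin(y),0]); c=t-[0,0,zoff/1000]
    c=c-a*.0013
    pts=[];dst=[]
    for X,Z in ((-50,-15),(50,-15),(50,105),(-50,105)):
        pts.append(proj(s,c+a*X/1000+np.array([0,0,Z/1000]))); dst.append(((X+50)*6,(105-Z)*5))
    H=cv2.getPerspectiveTransform(np.float32(pts),np.float32(dst))
    im=cv2.warpPerspective(s["img"],H,(600,600),flags=cv2.INTER_CUBIC); save(name,im)
E
python3 -c "
from h import *
keyview('scene','kv10')"
```

```text
(no output)
```

View pics/kv10.png

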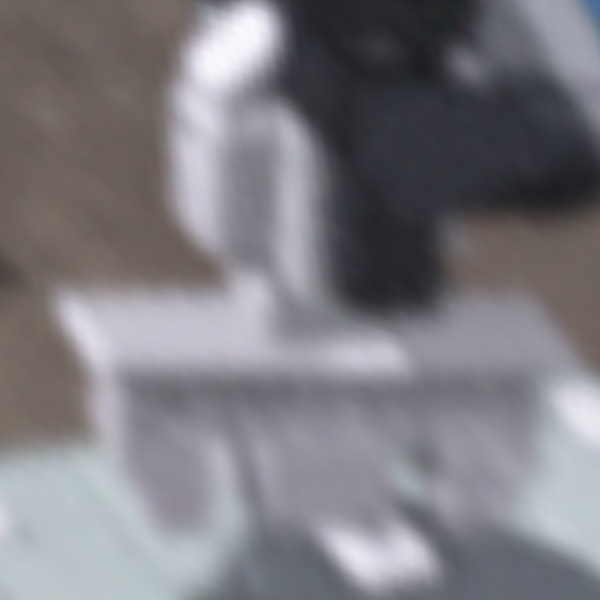

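Run:
```python
from h import *
st()
s,W=cloud("wrist"); z=W[...,2]
def sub(u0,v0,u1,v1,a,b):
    m=np.zeros(z.shape,bool); m[v0:v1,u0:u1]=True; return m&(z>a)&(z<b)
b=sub(290,190,350,262,.163,.182); r,n=rect(W,b); print("bar",r,n,np.nanmedian(z[b]))
(c,(w,h),a)=r
ang=np.radians(a-90); far=np.array(c)+max(w,h)/2*np.array([np.cos(ang),np.sin(ang)]); mid=far-40*np.array([np.cos(ang),np.sin(ang)])
y=yaw(); t=manip.sense()["tcp_pos"][:2]*1000
A=np.array([np.cos(y+np.pi/2),np.sin(y+np.pi/2)]); print("mid-tcp along width, thick",(mid-t)@A,(mid-t)@[-A[1],A[0]],"dyaw",ang-y-np.pi/2)
m=sub(190,40,390,203,.049,.060)|sub(190,203,300,260,.049,.060)|sub(340,203,400,260,.049,.060); print("box",rect(W,m))
```

```text
t 18.25 tcp [ 478.9 -301.1  211.8] yaw -1.8931 F [-0.5 -0.5 -1.3] M [ 0.03 -0.02  0.03] gap 0.104 q6 1.13
bar ((502.8343200683594, -308.3991394042969), (11.864435195922852, 28.10273551940918), 71.54142761230469) 1320 0.17153581650020444
mid-tcp along width, thick -0.9045854959542227 0.6537719976675198 dyaw 0.00026981049230556664
box (((538.6514282226562, -299.4027099609375), (129.5153350830078, 149.391845703125), 79.06438446044922), 27383)
```

```bash
python3 -m crank '[0,59.5,0.9,0,0.134,0,59.5,0.9,-35,0.134,0,59.5,0.9,-65,0.134,0,59.5,0.9,-65,0.134,0,59.5,0.9,-65,0.134]'
python3 - <<'E'
from h import *
st()
s,W=cloud("wrist"); save("w11",s["img"],(220,90,420,300),4);
E
```

```text
t: 18.92
tcp_pos: [0.5388, -0.3006, 0.1477]
tool_rot: [0.704, -0.067, -0.703, -0.066]
force: [-0.1, 0.6, -0.1]
finger_gap: 0.105
t 18.93 tcp [ 538.8 -300.6  147.7] yaw -1.7599 F [-0.1  0.6 -0.1] M [ 0.02 -0.02  0.  ] gap 0.105 q6 1.07
```

View pics/w11.png

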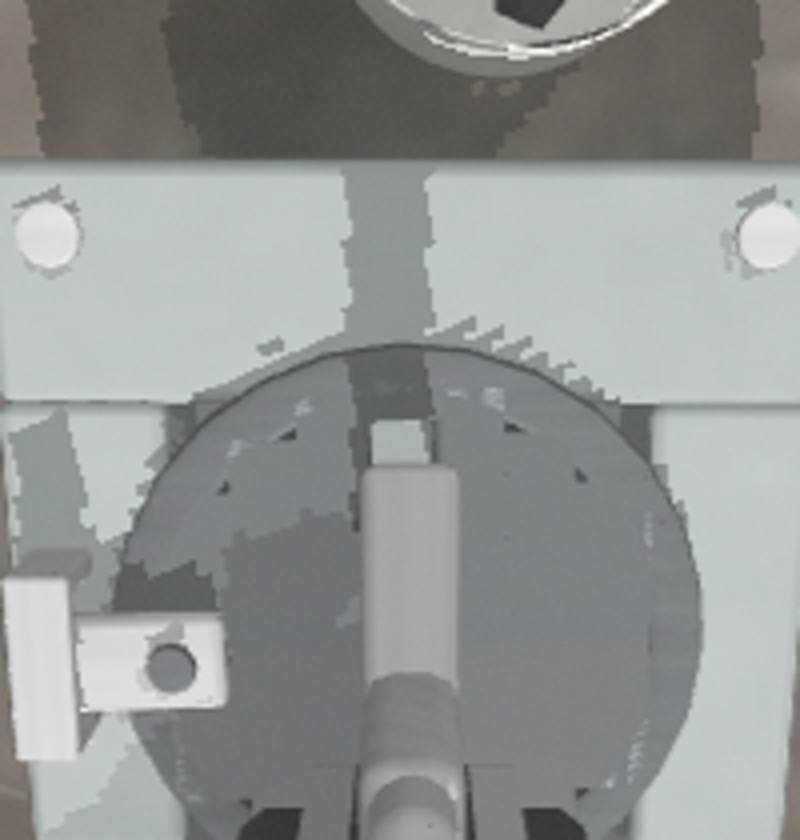

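```bash
python3 -m crank '[0,0,0.8,-6,0,0,0,0.8,-12,0,0,0,0.8,-18,0,0,0,0.8,-24,0,0,0,0.8,-30,0,0,0,0.8,-36,0,0,0,0.8,-41,0,0,0,0.8,-45,0,0,0,0.8,-47.5,0,0,0,0.8,-47.5,0]'; python3 -c "
from h import *
st()"
```

```text
t: 20.23
tcp_pos: [0.5385, -0.2994, 0.1012]
tool_rot: [0.704, -0.067, -0.704, -0.067]
force: [-1.6, 1.5, 10.0]
finger_gap: 0.109
t 20.23 tcp [ 538.5 -299.4  101.2] yaw -1.7598 F [-1.6  1.5 10. ] M [0.2  0.35 0.03] gap 0.109 q6 1.07
```

Seated at 101.2 with 10 N. Turn.

```bash
python3 -m crank '[0,0,0,0,0.15,0,0,0,0,0.3,0,0,0,0,0.45,0,0,0,0,0.6,0,0,0,0,0.6]';  python3 -c "
from h import *
st()"
```

```text
t: 20.85
tcp_pos: [0.5383, -0.3004, 0.1012]
tool_rot: [0.692, 0.144, -0.692, 0.146]
force: [-3.1, -0.8, 8.8]
finger_gap: 0.109
t 20.85 tcp [ 538.3 -300.4  101.2] yaw -1.1584 F [-3.1 -0.8  8.8] M [-0.21  0.47  0.02] gap 0.109 q6 0.47
```

It turns freely (no moment at 0.6). Continue to the stop.

```bash
python3 -m crank '[0,0,0,0,0.15,0,0,0,0,0.3,0,0,0,0,0.45,0,0,0,0,0.6,0,0,0,0,0.7,0,0,0,0,0.78,0,0,0,0,0.84,0,0,0,0,0.84]';  python3 - <<'E'
from h import *
st()
s,W=cloud("wrist"); save("w12",s["img"],(200,90,440,330),3)
E
```

```text
t: 21.85
tcp_pos: [0.5399, -0.3009, 0.1013]
tool_rot: [0.575, 0.411, -0.573, 0.415]
force: [0.0, -1.7, 6.7]
finger_gap: 0.106
t 21.85 tcp [ 539.9 -300.9  101.3] yaw -0.3244 F [ 0.  -1.7  6.7] M [-0.22 -0.07 -0.85] gap 0.106 q6 -0.37
```

View pics/w12.png

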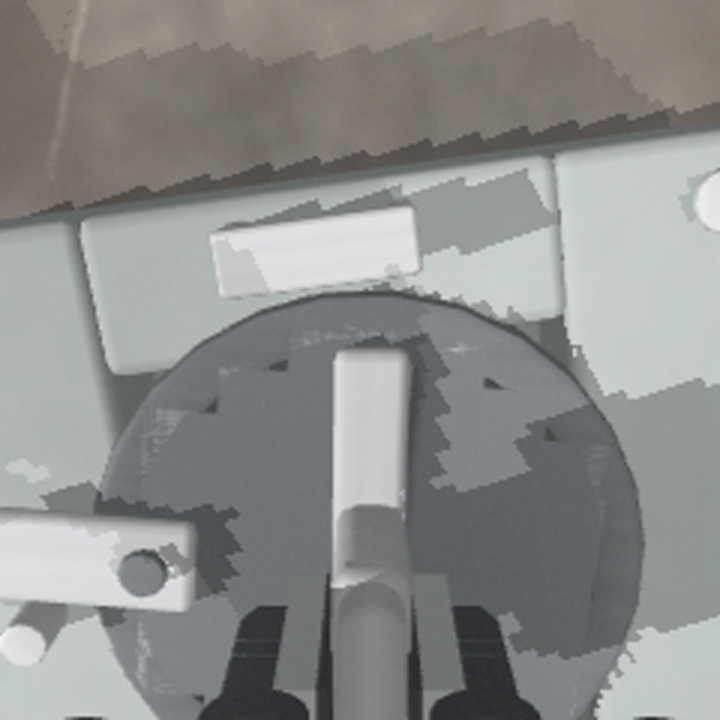

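```bash
python3 -m crank '[0,0,0,0,0.04,0,0,0,0,0.04,0,0,0,0,-0.04,0,0,0,0,-0.06,0,0,0,4,-0.06,0,0,0,12,-0.06,0,0,0,22,-0.06,0,0,0,38,-0.06,0,0,0,70,-0.06,0,0,0,112,-0.06]'
python3 - <<'E'
from h import *
st()
s,W=cloud("wrist"); save("w13",s["img"])
s,W=cloud("scene"); save("sc13",s["img"])
E
```

```text
t: 23.15
tcp_pos: [0.5357, -0.2975, 0.2114]
tool_rot: [-0.584, -0.399, 0.586, -0.394]
force: [-0.1, -0.1, -0.3]
finger_gap: 0.107
t 23.15 tcp [ 535.7 -297.5  211.4] yaw -0.3791 F [-0.1 -0.1 -0.3] M [-0.   -0.02  0.05] gap 0.107 q6 -0.31
```

View pics/w13.png

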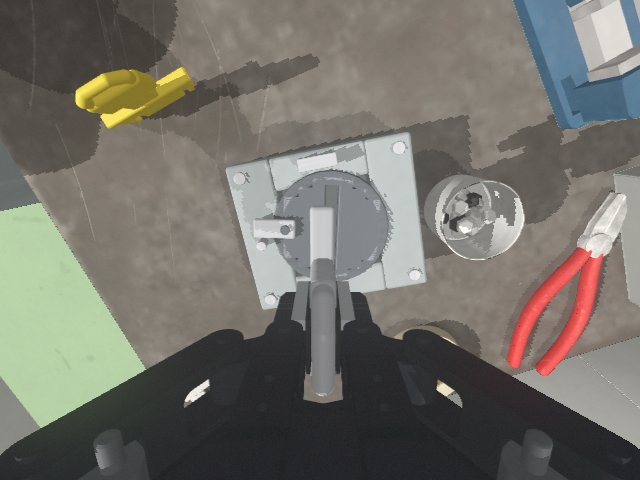

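View pics/sc13.png

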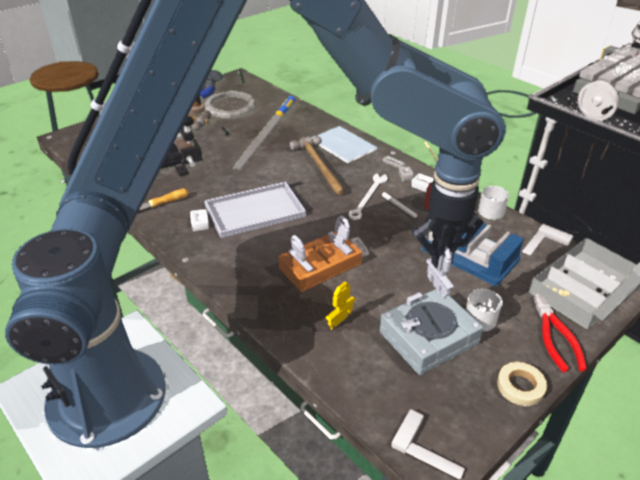

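Run:
```python
from h import *
s,W=cloud("top"); save("t14",s["img"],(150,150,280,310),4)
C=R.from_quat(s["attitude"]).as_matrix()
def plane(u,v,h):
    d=C@np.array([(u-s["cx"])/s["fx"],(v-s["cy"])/s["fy"],1]); return (s["origin"]+d*((h-s["origin"][2])/d[2]))[:2]*1000
z=W[...,2]; m=np.zeros(z.shape,bool); m[165:298,165:270]=True
g=s["img"].astype(int).sum(2)
for zz in np.linspace(.002,.02,4): pass
mk=(m&(g>330)&(z>.001)&(z<.025)).astype(np.uint8)*255
mk=cv2.morphologyEx(mk,cv2.MORPH_OPEN,np.ones((3,3))); n,l,stt,c=cv2.connectedComponentsWithStats(mk); i=1+np.argmax(stt[1:,4])
ct=max(cv2.findContours((l==i).astype(np.uint8),cv2.RETR_EXTERNAL,cv2.CHAIN_APPROX_NONE)[0],key=len)
print(rect(W,l==i), cv2.boxPoints(cv2.minAreaRect(ct)))
```

```text
(((540.697509765625, 268.962890625), (148.3922576904297, 222.83241271972656), 71.4169921875), 6006) [[170.26086 269.95822]
 [202.67328 173.9676 ]
 [265.32248 195.12189]
 [232.91006 291.1125 ]]
```

View pics/t14.png

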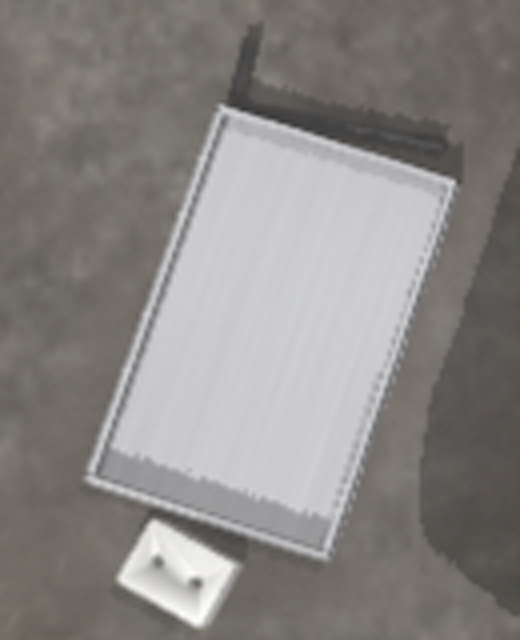

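Run:
```python
from h import *
st()
s,W=cloud("top")
C=R.from_quat(s["attitude"]).as_matrix()
def plane(u,v,h):
    d=C@np.array([(u-s["cx"])/s["fx"],(v-s["cy"])/s["fy"],1]); return (s["origin"]+d*((h-s["origin"][2])/d[2]))[:2]*1000
P=np.array([plane(150+a/4,150+b/4,.018) for a,b in [(223,108),(455,182),(328,556),(88,480)]])
c=P.mean(0); print(P.round(0),c); d=(P[0]+P[1]-P[2]-P[3]); a=np.arctan2(d[1],d[0]); print("long yaw",a, np.linalg.norm(d)/2)
t=c-45*np.array([np.cos(a),np.sin(a)]); print("tip target",t,"shift",t-manip.sense()["tcp_pos"][:2]*1000)
```

```text
t 23.30 tcp [ 538.  -299.2  214.1] yaw -0.3792 F [-0.2  0.  -2.2] M [ 0.01 -0.    0.03] gap 0.109 q6 -0.31
[[664. 293.]
 [620. 164.]
 [415. 233.]
 [458. 364.]] [539.35875137 263.72802815]
long yaw -0.3277656878173973 216.48792069509486
tip target [496.75437161 278.21480919] shift [-40.40379334 576.75153548]
```

```bash
python3 -m crank '[0,-5,30,15,0.05,0,-40,577,15,0.05,0,-40,577,15,0.05,0,-40,577,15,0.05,0,-40,577,15,0.05,0,-40,577,15,0.05,0,-40,577,15,0.05,0,-40,577,15,0.05,0,-40,577,15,0.05,0,-40,577,15,0.05]'; python3 -c "
from h import *
st()"
```

```text
t: 24.6
tcp_pos: [0.4956, 0.2795, 0.2245]
tool_rot: [-0.573, -0.412, 0.577, -0.411]
force: [0.1, 0.1, -0.6]
finger_gap: 0.106
t 24.60 tcp [495.6 279.5 224.5] yaw -0.3281 F [ 0.1  0.1 -0.6] M [-0.04  0.04 -0.  ] gap 0.106 q6 0.65
```

```bash
python3 -m crank '[0,0,0,0,0,0,0,0,-50,0,0,0,0,-100,0,0,0,0,-115,0,0,0,0,-115,0]'
python3 - <<'E'
from h import *
st()
s,W=cloud("wrist"); save("w15",s["img"])
s,W=cloud("scene"); save("sc15",s["img"],(170,120,330,250),5)
E
```

```text
t: 25.22
tcp_pos: [0.4975, 0.2766, 0.1103]
tool_rot: [-0.574, -0.411, 0.577, -0.411]
force: [0.6, -0.1, -0.1]
finger_gap: 0.106
t 25.23 tcp [497.5 276.6 110.3] yaw -0.3309 F [ 0.6 -0.1 -0.1] M [-0.    0.04  0.02] gap 0.106 q6 0.64
```

View pics/w15.png

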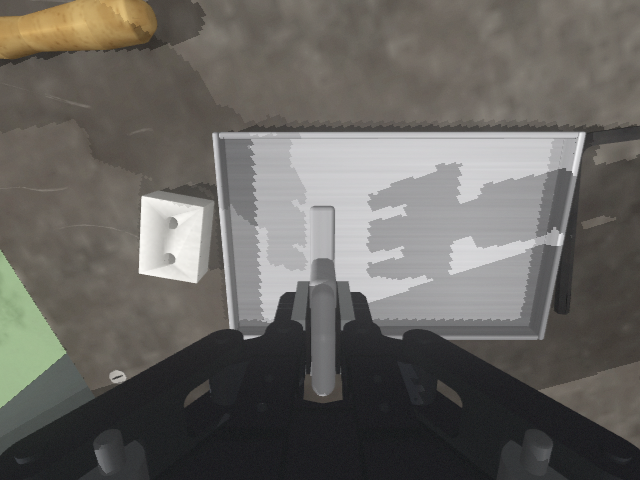

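View pics/sc15.png

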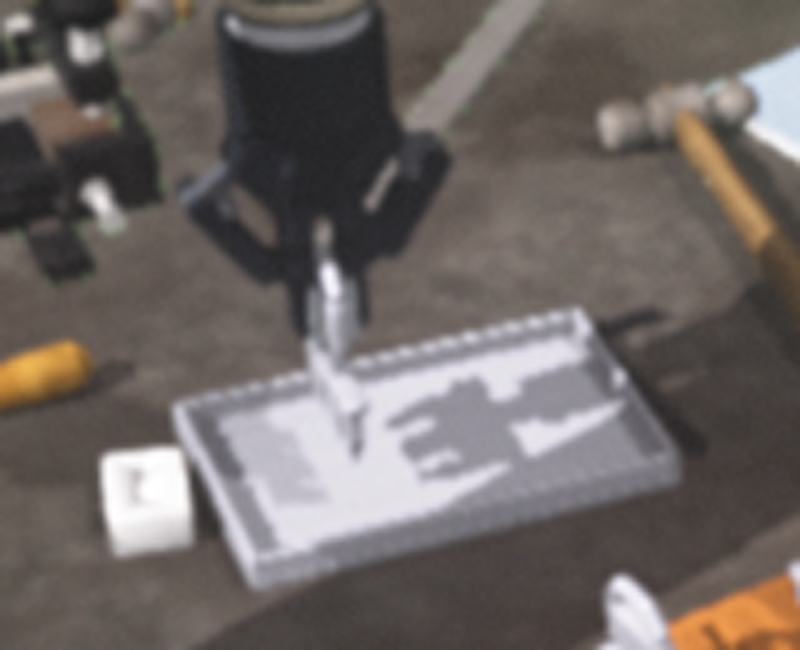

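```bash
python3 -m crank '[0,0,0,-10,0,0,0,0,-18,0,0,0,0,-23,0,0,0,0,-26,0,0,0,0,-26.5,0,0,0,0,-26.5,0]'; python3 -c "
from h import *
st()"
```

```text
t: 26.08
tcp_pos: [0.4983, 0.2778, 0.0848]
tool_rot: [0.575, 0.411, -0.575, 0.411]
force: [-0.1, 0.3, -0.6]
finger_gap: 0.104
t 26.07 tcp [498.3 277.8  84.8] yaw -0.3299 F [-0.1  0.3 -0.6] M [-0.01 -0.04  0.02] gap 0.104 q6 0.64
```

```bash
python3 -m crank '[0.35,0,0,0,0,0.35,0,0,0,0,0.35,0,0,0,0,0.35,9,-3,0,0,0.35,18,-6,0,0,0.35,27,-9,0,0,0.35,27,-9,0,0]'
python3 - <<'E'
from h import *
st()
s,W=cloud("wrist"); save("w16",s["img"])
s,W=cloud("scene"); save("sc16",s["img"],(170,120,330,250),5)
E
```

```text
t: 26.95
tcp_pos: [0.5267, 0.2684, 0.0849]
tool_rot: [0.576, 0.411, -0.575, 0.411]
force: [0.1, 0.7, 0.3]
finger_gap: 0.348
t 26.95 tcp [526.7 268.4  84.9] yaw -0.3311 F [0.1 0.7 0.3] M [ 0.01 -0.03  0.01] gap 0.348 q6 0.61
```

View pics/w16.png

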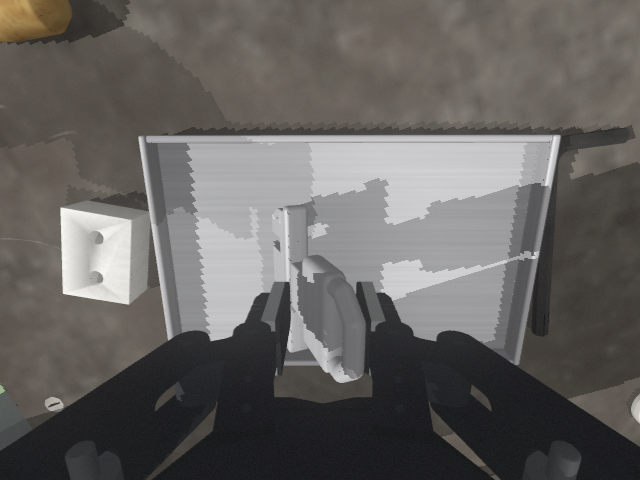

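View pics/sc16.png

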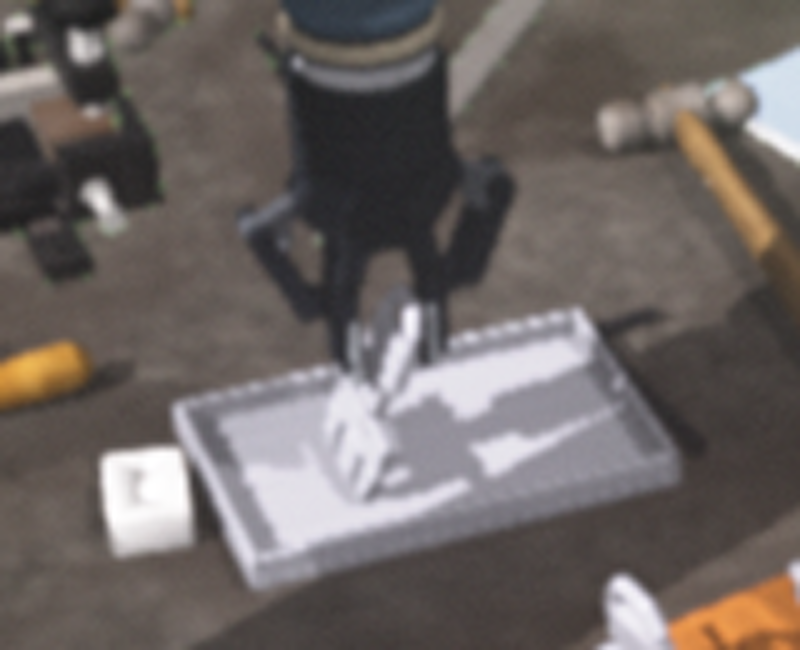

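```bash
python3 -m crank '[0.55,0,0,-8,0,0.8,0,0,-18,0,1,0,0,-26,0,1,0,0,-26,0,1,5,-1.7,-28,0,1,14,-5,-28,0,1,14,-5,-28,0]'
python3 - <<'E'
from h import *
st()
s,W=cloud("wrist"); save("w17",s["img"])
s,W=cloud("scene"); save("sc17",s["img"],(170,120,330,250),5)
E
```

```text
t: 27.92
tcp_pos: [0.541, 0.2635, 0.0572]
tool_rot: [0.576, 0.41, -0.575, 0.411]
force: [0.7, -0.3, -0.4]
finger_gap: 0.998
t 27.93 tcp [541.  263.5  57.2] yaw -0.3310 F [ 0.7 -0.3 -0.4] M [-0.03 -0.04  0.  ] gap 0.998 q6 0.60
```

View pics/w17.png

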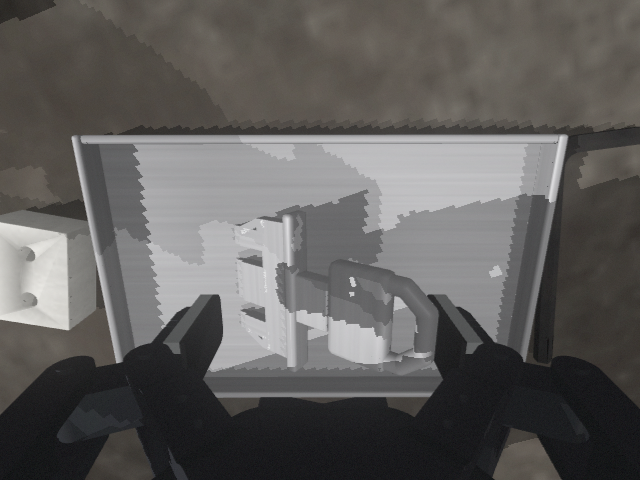

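View pics/sc17.png

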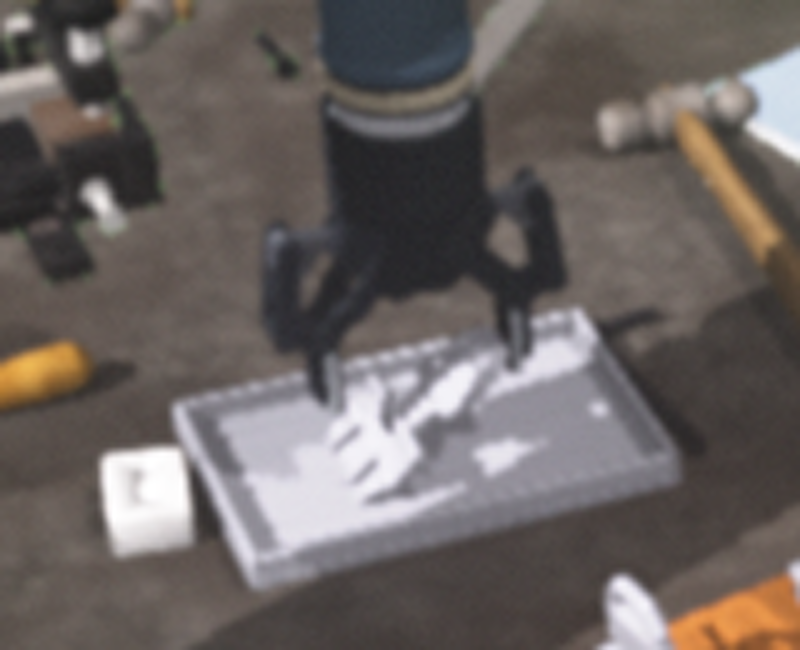

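```bash
python3 -m crank '[1,8,-3,2,0,1,12,-4,6,0,1,12,-4,20,0,1,12,-4,50,0,1,12,-4,110,0,1,12,-4,150,0,1,-40,14,190,0,1,-40,14,190,0]'
python3 - <<'E'
from h import *
st()
s,W=cloud("wrist"); save("w18",s["img"]); np.save("w18.npy",W)
s,W=cloud("scene"); save("sc18",s["img"])
E
```

```text
t: 29.02
tcp_pos: [0.4973, 0.2789, 0.2506]
tool_rot: [0.576, 0.411, -0.573, 0.412]
force: [0.3, -0.6, -0.1]
finger_gap: 1.0
t 29.02 tcp [497.3 278.9 250.6] yaw -0.3277 F [ 0.3 -0.6 -0.1] M [-0.09 -0.03 -0.  ] gap 1.000 q6 0.64
```

View pics/w18.png

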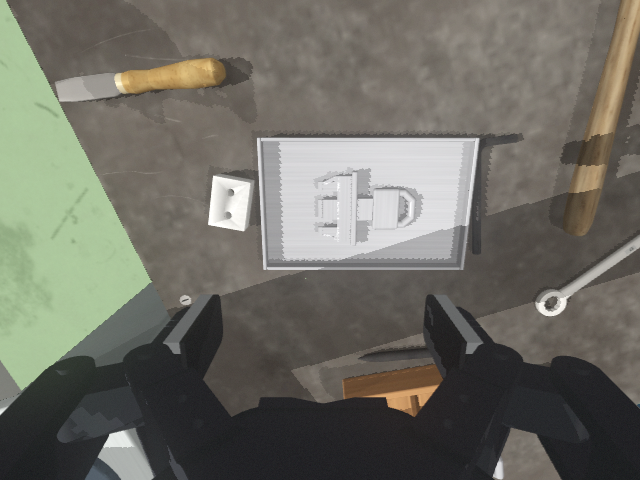

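View pics/sc18.png

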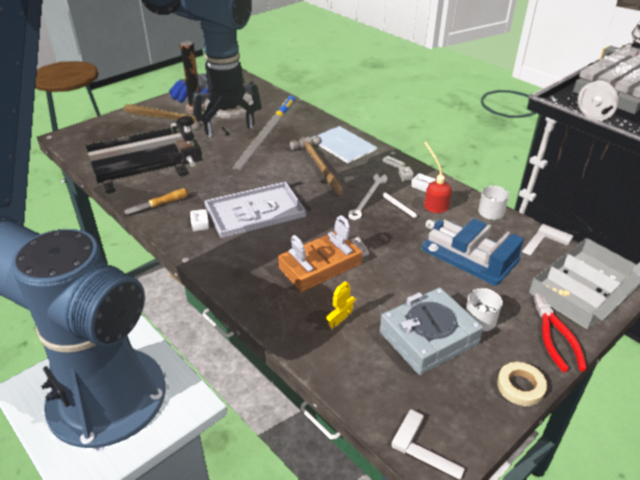

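```bash
python3 -m crank '[1,0,0,10,0,1,0,0,10,0]'
python3 - <<'E'
from h import *
st()
W=np.load("w18.npy"); z=W[...,2]
for n,(u0,v0,u1,v1) in dict(tip=(318,195,334,225),bar=(340,175,356,243),bow=(376,192,400,226),floor=(420,150,450,190)).items(): print(n,(np.nanmedian(W[v0:v1,u0:u1].reshape(-1,3),0)*1000).round(1))
s,W=cloud("top"); z=W[...,2]; save("t19",s["img"],(270,150,540,300),2.9)
def sub(u0,v0,u1,v1,a,b):
    m=np.zeros(z.shape,bool); m[v0:v1,u0:u1]=True; return m&(z>a)&(z<b)
for r in (205,217),(229,243),(253,268):
    m=sub(310,r[0],370,r[1],.075,.13); 
    if m.sum()>20: print("key",r,rect(W,m),np.nanmax(z[m]))
    m=sub(310,r[0],370,r[1],.042,.056); print("   bar",m.sum(),np.nanmedian(z[m]))
E
```

```text
t: 29.38
tcp_pos: [0.5004, 0.2775, 0.2568]
tool_rot: [0.576, 0.411, -0.575, 0.411]
force: [-0.5, -0.2, -0.3]
finger_gap: 1.0
t 29.38 tcp [500.4 277.5 256.8] yaw -0.3308 F [-0.5 -0.2 -0.3] M [-0.04 -0.02  0.05] gap 1.000 q6 0.64
tip [498.8 277.5  11.9]
bar [521.2 271.   12.8]
bow [561.  257.5  13.3]
floor [620.2 279.1   3. ]
key (205, 217) (((579.006103515625, -6.022443771362305), (43.17795181274414, 8.793987274169922), 87.85809326171875), 114) 0.10901976218949372
   bar 160 0.048888849194351325
   bar 8 0.042387058958801904
key (253, 268) (((466.6846923828125, 9.661575317382812), (43.2923583984375, 13.234899520874023), 81.88545989990234), 120) 0.11686836277413637
   bar 134 0.048845171044904157
```

View pics/t19.png

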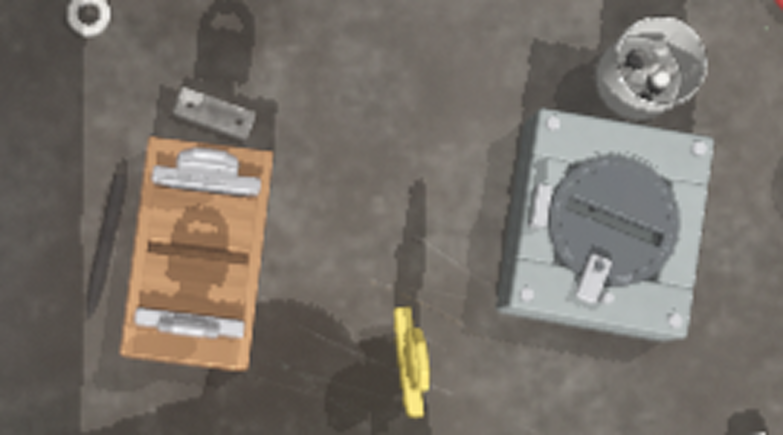

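Run:
```python
from h import *
for cam in ("top","scene"):
    s,W=cloud(cam); z=W[...,2]; P=W.reshape(-1,3); P=P[~np.isnan(P).any(1)]*1000
    a=np.radians(-8.0); B=np.array([[np.cos(a),-np.sin(a)],[np.sin(a),np.cos(a)]])
    L=(P[:,:2]-[524,2.5])@B   # x' along rack y
    for x0 in (-50,50):
        k=(abs(L[:,0]-x0)<20)&(abs(L[:,1])<45)
        for lo,hi in ((44,52),(60,75),(75,90),(90,115)):
            m=k&(P[:,2]>lo)&(P[:,2]<hi)
            if m.sum()>5: print(cam,x0,lo,m.sum(),np.percentile(L[m,0],[3,50,97]).round(1),P[m,2].mean().round(1),"top",P[m,2].max().round(1))
```

```text
top -50 44 110 [-57.6 -50.2 -46.2] 48.7 top 51.7
top -50 60 6 [-50.7 -50.4 -50.1] 71.7 top 74.5
top -50 75 12 [-56.6 -52.1 -51.1] 83.5 top 89.8
top -50 90 106 [-64.  -59.1 -53.6] 104.6 top 114.3
top 50 44 141 [47.7 51.7 59.2] 48.6 top 52.0
top 50 60 28 [50.8 52.3 53.1] 68.5 top 74.6
top 50 75 47 [52.4 53.6 56.6] 83.0 top 89.8
top 50 90 134 [54.9 59.1 64.7] 101.6 top 113.7
scene -50 44 108 [-58.3 -54.6 -47.1] 48.4 top 51.8
scene -50 60 39 [-61.3 -58.7 -54.2] 68.6 top 74.7
scene -50 75 66 [-62.8 -60.9 -52. ] 82.7 top 89.4
scene -50 90 109 [-64.1 -61.1 -55.9] 101.3 top 114.4
scene 50 44 108 [47.1 51.4 60.3] 48.5 top 51.9
scene 50 60 59 [50.3 53.  58.5] 68.0 top 74.8
scene 50 75 93 [51.5 54.6 61.1] 82.5 top 90.0
scene 50 90 121 [54.6 58.9 64.7] 100.0 top 114.8
```

```bash
python3 -c "
from station import workorder
print(workorder.sign_off())"
```

```text
the job is handed in; nothing more can be done
None
```

The lock is open and its key lies flat in the tray; the job is handed in, at about 29.5 s on the robot's clock against the 72 s limit. `sign_off` returned no verdict.

- **First key:** The rack's near key looked like key b, a wide tip with the notches near its edges. Fully in the lock it was blocked at about 0.3 rad, with 2.9 N m on the wrist. I turned it back to the locked position and stood it fully home in its slot.
- **Second key:** The middle key was key a, confirmed by its notches. It turned freely and took the latch to its stop pin. I drew it out, leaned it over in the tray and let it down flat.

What the last checks showed:

- **Latch:** It is open against the stop pin, at about 1.3 rad read from the picture.
- **Key in the tray:** Its tip, shoulder and bow are all 12–13 mm above the bench, near the middle of the tray.
- **Keys in the rack:** Both are fully home by height, with shoulder tops at about 49 mm. Both lean about 0.13 rad (7 degrees) in their slots, inside the 0.25 rad limit. The near key leans more than it did right after I put it back.
- **Loose parts:** The tin, punch, hex key, block and shim look unmoved. I checked these by eye in the pictures and did not measure them.
- **Camera disagreement:** The top and wrist cameras disagreed by about 2 mm, so I aligned the keys to the slots within the wrist view.

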